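Run a batch through the stamp-moulding press

ROBOT

A 6-joint arm with a two-finger parallel gripper is mounted at the origin on the work surface; the furniture and walls round the work are solid. World frame = base frame: x ahead of the robot, y to its left, z up, the work surface at z = 0. Lengths are in mm, angles in rad, forces in N, time in s.
With the tool pointing down it reaches from about 250 to 775 mm from the base axis. Payload 4 kg.
Tool frame: the origin (TCP) lies between the finger pads; the fingertips stand 14 mm ahead of it and the grasp point (between the pads) lies 5 mm behind it; z points along the fingers, y is the line along which they close (so a half turn about z gives the same grasp; the last joint's range is limited). The gripper opens to 85 mm and grips with 20 to 120 N. Pads are 22 mm wide; open, the fingers measure 114 mm over their backs; the gripper's body (76 mm by 85 mm) begins 54 mm behind the grasp point. The pads swing forward as they close: fully open they stand 13 mm farther back than shut.
Start: joints at [-1.244, 0.087, 1.371, -0, 1.684, -0.103], TCP at [229.178, -499.994, 245.341] pointing down, gripper open.
Joint ranges: [-3.1, 3.1], [-0.76, 2.03], [0.27, 2.55], [-1.08, 4.22], [0.17, 2.65], [-2.57, 2.57]. Speed limits (rad/s): [2.79, 2.79, 3.14, 3.14, 3.14, 3.14].

INTERFACE

Orientations are given as a rotation vector (axis times angle).
In Python, from plant import env gives the robot as it stands.
- The arm moves only by the tool send_rows, never from a script. Its argument "deltas" is a list of rows, each a list of 3 entries, a list of its own where there are three numbers: the shift along the tool's x, y, z each as a share of 100 cm, from -1 to 1, then the turn, a rotation vector about the tool's x, y, z each as a share of 4 degrees, from -1 to 1, then the opening, from 0 (shut) to 1 (fully open). A call has 1 to 5 rows; each row shifts and turns the commanded pose from where the row before left it, along the tool's axes as they then stand; what a row does not reach is not made up. A row lasts 1/8 s, in which the tool goes at most 62.5 mm and 10.7 degrees, less where a joint would pass 70% of its speed; a pose out of reach is approached as far as the arm can. A call with a number of a shift or a turn outside -1 to 1 is refused whole. A call with a gripper value outside its range is refused whole. The fingers move at their own pace and stop on an object; the grip force is fixed at half the most. Time passes only in rows, so rows that do not move let the fingers close. It gives the time, the measured TCP pose, the force, the opening and the grip force at its end, in the units of the state.
- env.get_state(): the state, without advancing time (a new reading comes with each control period).
- env.camera(name): name is "scene" or "top" or "wrist"; returns (picture, depth): 420x560x3 uint8, red, green, blue; 420x560 float32, mm along the optical axis (not along the pixel's ray), 0 where there is no reading.
- env.get_calibration(name): a dict with "camera_matrix" (3x3 intrinsics, pixels), "k1" (the pictures are not rectified: a ray, as slopes to the right and down, at radius r is drawn at 1 + k1 r^2 times it, then the intrinsics apply), "eye" and "orientation" of the camera in the world. Camera axes: x right, y down, z forward; pixel columns grow to the right and rows downward; lengths in mm; the calibration is good to about 2 mm. A picture is of the moment at which its call begins: read the wrist's pose just before it. get_calibration takes no time and is no camera call; for the wrist camera it gives the pose at the moment of the call.
- env.finish_job(): hands the job in; it is judged then, once.
The state is a dict: "time_s": time; "joints": joint angles; "qd": joint speeds; "effort": joint torques, N m; "eef_pos": TCP position; "tool_rot": TCP orientation; "force": force on the tool from outside, world axes, zero at the start; "ft_torque": the same for the moment, N m; "grip_width": finger opening in mm; "grasp_force": force on a finger pad.
Only numpy, scipy, OpenCV 4.12 (cv2) and the standard library are available. Lean on these libraries where they do the work, as an engineer would, in place of code of your own. Each camera call takes 0.05 s, during which the arm holds its last target. There are 200 camera calls.

TASK

Draw the press's lower die right out by its handle, lift every moulded hand stamp out of its pocket and stand it, rib up, on the floor of the plain steel tray; then lay every preform bar from the wooden stock tray flat in a pocket of the die, one to a pocket. Once all are in, push the die fully home under the press and only then press the start button fully down and let it go. Leave the mug standing.

Things in the scene. Friction and masses are not known exactly. Their poses are not given: they have to be found in the camera images.
- die (a joint): slide of the lower die in m: 0 fully home under the press head, 0.170 drawn right out towards the robot's side. It slides along the press's x axis with about 2.5 N of friction and stays where it is left. The die is an aluminium block 80 x 210 x 24 mm (x, y, z), its top 54 mm above the table, with three pockets side by side and a bow handle in front.
- die_handle (a point): middle of the cross-bar of the die's bow handle, 64 mm above the table; moves with the die. The bar is 14 mm thick, 120 mm long along y; its arms reach 95 mm forward from the die at y +-60 mm, so fingers fit from above between bar and die. x points into the press (closing direction), z up. With the die home the bar is 90 mm in front of the 258 mm tall head. The base plate below is 18 mm high.
- start_button (a joint): spring start button in m: 0 released, 0.006 fully down; fully down takes about 4 N; it springs back.
- start_button_top (a point): centre of the top face of the round start button (30 mm across), which points up, on the low grey control box (74 x 62 mm) to the right of the die's slide, its top 47 mm above the table.
- stamp_tray_in (a point): centre of the inner floor (3 mm above the table) of the shallow plain steel tray for finished stamps, no dividers; inside 216 mm along its x and 98 mm along its y, rim 14 mm above the table. Fixed.
- stock_tray_in (a point): centre of the inner floor (4 mm above the table) of the wooden stock tray with three compartments in a row along its x (centres at x about -72, 0 and +72 mm, each about 68 x 92 mm inside); walls 18 mm above the table. Fixed.
- cavity_0 (a point): centre of the floor of die pocket 0 (left seen from the robot), 42 mm above the table. The pocket is open on top, 56 mm long (x), 40 mm wide (y) and 12 mm deep; pockets are 66 mm apart along y. Axes as the press's; moves with the die.
- cavity_1 (a point): centre of the floor of die pocket 1 (middle seen from the robot), 42 mm above the table. The pocket is open on top, 56 mm long (x), 40 mm wide (y) and 12 mm deep; pockets are 66 mm apart along y. Axes as the press's; moves with the die.
- cavity_2 (a point): centre of the floor of die pocket 2 (right seen from the robot), 42 mm above the table. The pocket is open on top, 56 mm long (x), 40 mm wide (y) and 12 mm deep; pockets are 66 mm apart along y. Axes as the press's; moves with the die.
- stamp_0_center (a point): centre, half-way up, of moulded hand stamp 0 (may be absent): a rectangular foot 54 x 38 x 11 mm (x, y, z) with an upright grip rib on top, 42 mm long along x, 16 mm thick along y and 26 mm tall; 37 mm tall in all, 80 g. The foot's underside is 18.5 mm below this point. It starts in a die pocket with 1 mm of play, foot flush with the die's top and the rib standing clear.
- stamp_1_center (a point): centre, half-way up, of moulded hand stamp 1 (may be absent): a rectangular foot 54 x 38 x 11 mm (x, y, z) with an upright grip rib on top, 42 mm long along x, 16 mm thick along y and 26 mm tall; 37 mm tall in all, 80 g. The foot's underside is 18.5 mm below this point. It starts in a die pocket with 1 mm of play, foot flush with the die's top and the rib standing clear.
- stamp_2_center (a point): centre, half-way up, of moulded hand stamp 2 (may be absent): a rectangular foot 54 x 38 x 11 mm (x, y, z) with an upright grip rib on top, 42 mm long along x, 16 mm thick along y and 26 mm tall; 37 mm tall in all, 80 g. The foot's underside is 18.5 mm below this point. It starts in a die pocket with 1 mm of play, foot flush with the die's top and the rib standing clear.
- preform_0_center (a point): centre of preform 0 (may be absent): a plain square bar 46 mm long (x), 32 x 32 mm in section, 70 g, lying in a compartment of the stock tray at the start.
- preform_1_center (a point): centre of preform 1 (may be absent): a plain square bar 46 mm long (x), 32 x 32 mm in section, 70 g, lying in a compartment of the stock tray at the start.
- preform_2_center (a point): centre of preform 2 (may be absent): a plain square bar 46 mm long (x), 32 x 32 mm in section, 70 g, lying in a compartment of the stock tray at the start.
- mug: green and white mug standing behind the trays, 101 mm tall; a bystander, origin at the centre of its underside.
Not all that is in view belongs to the job. Leave any pink look-alike of the part that bears preform_2_center alone.

How it is judged:
By the outcome, as a careful person would: the job done as asked, in the order asked, and still so for the second after the job is handed in, with the robot touching nothing.
Of stamp_0, stamp_1, stamp_2 only 2 to 3 are there at a start; the rules pass over those that are not, and their reading is None.
Of preform_0, preform_1, preform_2 only 2 to 3 are there at a start; the rules pass over those that are not, and their reading is None.
At some moment in a run one of preform_0, preform_1, preform_2, stamp_0, stamp_1, stamp_2 may be knocked a few centimetres aside while the robot is not near it.
Once in a run the grip may slacken for a moment while it holds something.
It also fails if it takes over 210 s, if anything falls off the work surface, if the arm or the gripper's body presses on something with over 40 N, if the wrist force passes 120 N, or if a joint passes its speed limit or range.

## Working session

There is one attempt and no reset: what is moved stays moved. The work goes in short steps, Python scripts to look and compute and a tool call to move; the robot and the scene stay as the last step left them, time stands still between calls to the robot, and variables do not carry over. Pictures are saved under pics/ and viewed, at most 14 in all, crops included, and the job is handed in when it is done.

Besides the shell and the picture viewer there is one more tool, called after "Request:" in YAML: its name, and indented under it one key for each argument. send_rows: Moves the arm, as the interface text tells. Shift numbers are shares of 100 cm and turn numbers shares of 4 degrees, none past 1 either way. Its arguments: {"type":"object","properties":{"deltas":{"type":"array","items":{"type":"array"}}},"required":["deltas"]}

```bash
mkdir -p pics; ls
python3 - <<'E'
from plant import env
import cv2
s=env.get_state(); print({k:s[k] for k in s})
for n in ("scene","top"):
    p,d=env.camera(n); cv2.imwrite(f"pics/{n}0.png",p[:,:,::-1]); 
    import numpy as np; np.save(f"pics/{n}0.npy",d)
    print(n,env.get_calibration(n))
E
```

```text
pics
{'time_s': 0.0, 'joints': array([-1.24412081e+00,  8.80163992e-02,  1.37226967e+00,  1.53330681e-05,
        1.68359280e+00, -1.03087601e-01]), 'qd': array([ 0.00091862, -0.0006252 ,  0.00142637,  0.00020123,  0.00025567,
        0.00116308]), 'effort': array([-6.01294432e-04, -3.51869667e+01, -3.13272607e+01, -2.11804977e-04,
        1.09122426e-02,  5.54304165e-06]), 'eef_pos': array([ 229.01772236, -499.54244704,  244.09770408]), 'tool_rot': array([-3.06711927e+00, -6.69404987e-01,  3.76578947e-04]), 'force': array([-0.30381184,  1.50398138,  0.8283044 ]), 'ft_torque': array([ 0.02742913, -0.00999612, -0.0058552 ]), 'grasp_force': 0.0, 'grip_width': 85.68146778172135}
scene {'camera_matrix': array([[458.13418619,   0.        , 284.83468554],
       [  0.        , 458.13418619, 209.66759899],
       [  0.        ,   0.        ,   1.        ]]), 'k1': -0.14548167365054473, 'eye': array([-741.14255623,  943.48695408,  943.13246725]), 'orientation': array([-1.18310145,  2.03072254, -1.20153041])}
top {'camera_matrix': array([[477.75079305,   0.        , 280.255112  ],
       [  0.        , 477.75079305, 212.10085083],
       [  0.        ,   0.        ,   1.        ]]), 'k1': -0.0151011919005525, 'eye': array([-312.77187864,  589.25410593, 1356.91792827]), 'orientation': array([-1.43941395,  2.25309807, -0.790017  ])}
```

View pics/top0.png

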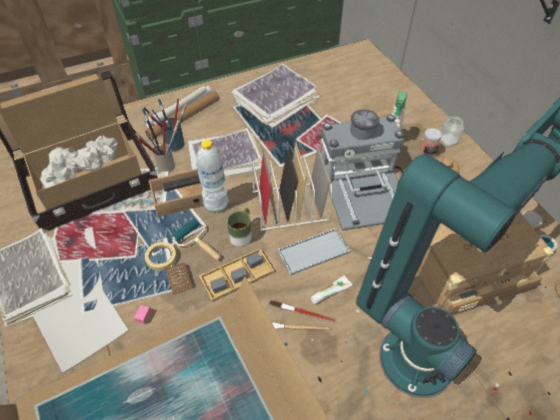

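View pics/scene0.png

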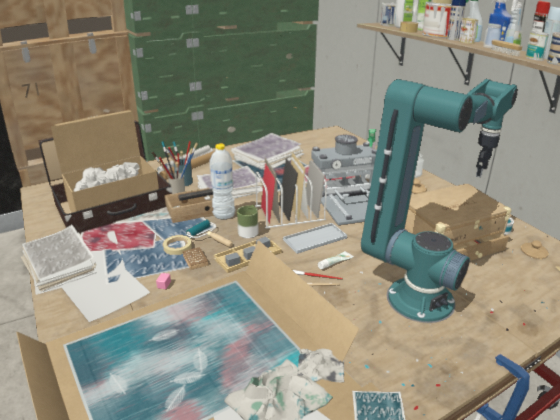

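The top view shows the press at (365,170) with its handle at (372,185), the steel tray at (315,250), the stock tray with preforms at (237,272) and the mug at (239,228). A card rack stands at (290,190) and the pink decoy lies at (144,314). I'll enlarge the work area.

```bash
cat > h.py <<'E'
import numpy as np, cv2
from scipy.spatial.transform import Rotation as R
def cam(n):
    from plant import env
    return env.get_calibration(n)
def ray(c,uv):
    K=c["camera_matrix"];k=c["k1"]
    uv=np.atleast_2d(np.array(uv,float))
    x=cv2.undistortPoints(uv[:,None],K,np.array([k,0,0,0,0.]))[:,0]
    return np.c_[x,np.ones(len(x))]@R.from_rotvec(c["orientation"]).as_matrix().T
def atz(c,uv,z):
    r=ray(c,uv); z=np.broadcast_to(z,len(r)); t=(z-c["eye"][2])/r[:,2]
    return c["eye"]+r*t[:,None]
def proj(c,P):
    P=np.atleast_2d(P).astype(float); M=R.from_rotvec(c["orientation"]).as_matrix()
    q=(P-c["eye"])@M; x=q[:,:2]/q[:,2:]; x=x*(1+c["k1"]*(x**2).sum(1,keepdims=True))
    return x*c["camera_matrix"][0,0]+c["camera_matrix"][:2,2]
def cloud(c,d,step=1):
    v,u=np.mgrid[0:d.shape[0]:step,0:d.shape[1]:step]; r=ray(c,np.c_[u.ravel(),v.ravel()])
    # z-depth: ray had z=1 in the camera frame
    return (c["eye"]+r*d[v.ravel(),u.ravel()][:,None]).reshape(v.shape+(3,))
E
python3 - <<'E'
import cv2,numpy as np
from h import *
p=cv2.imread("pics/top0.png"); 
cv2.imwrite("pics/crop0.png",cv2.resize(p[100:310,190:450],None,fx=3,fy=2.8 if 0 else 2.85,interpolation=cv2.INTER_CUBIC)[:600,:780])
c=cam("top"); W=cloud(c,np.load("pics/top0.npy"))
for n,uv in dict(steel=(315,250),stock=(237,272),handle=(372,185),mug=(239,228),box=(435,140),presstop=(365,122),rackA=(263,190),rackB=(320,185)).items(): print(n,W[uv[1],uv[0]].round())
E
```

```text
steel [464.  92.   1.]
stock [476. 371.  32.]
handle [ 627. -234.   15.]
mug [635. 300.  35.]
box [ 670. -532.   92.]
presstop [ 723. -222.  252.]
rackA [707. 177. 100.]
rackB [635.  -9. 113.]
```

View pics/crop0.png

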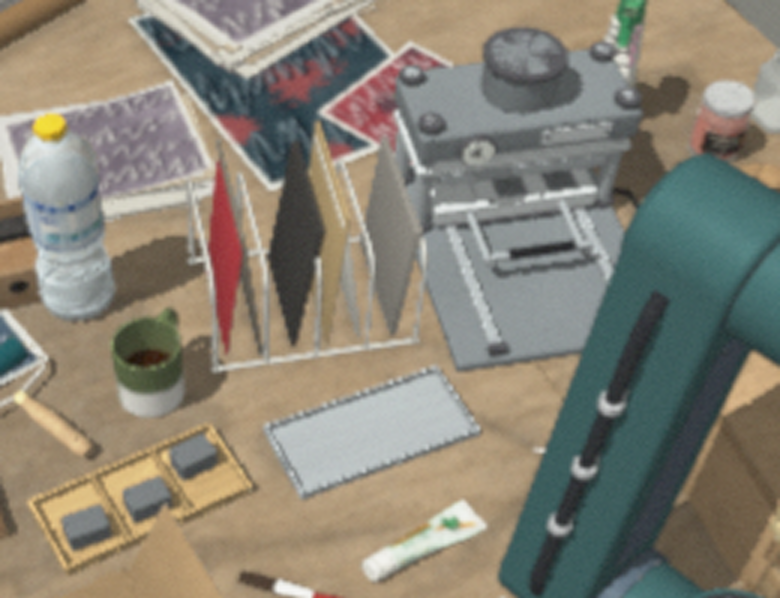

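Run:
```python
from h import *
c=cam("top"); f=lambda L: np.array([(190+x/3,100+y/2.85) for x,y in L])
def pr(n,L,z): print(n,atz(c,f(L),z)[:,:2].round().tolist())
pr("bar",[(512,252),(580,243)],71)
pr("steel",[(265,427),(437,370),(480,428),(303,494)],14)
pr("stock",[(30,500),(210,427),(255,487),(72,568)],18)
pr("pre",[(86,520),(147,490),(193,450)],36)
pr("plate",[(425,235),(462,367),(600,350)],18)
pr("rail",[(450,228),(497,348)],22)
pr("rackfront",[(215,368),(420,340)],3)
pr("racktop",[(220,150),(295,145),(320,125),(385,140)],180)
from plant import env
print(R.from_rotvec(env.get_state()["tool_rot"]).as_matrix().round(3))
w=cam("wrist");M=R.from_rotvec(env.get_state()["tool_rot"]);print(M.inv().apply(w["eye"]-env.get_state()["eef_pos"]),(M.inv()*R.from_rotvec(w["orientation"])).as_matrix().round(3),w["camera_matrix"][0],w["k1"])
```

```text
bar [[591.0, -154.0], [570.0, -236.0]]
steel [[509.0, 209.0], [501.0, -8.0], [406.0, -10.0], [408.0, 210.0]]
stock [[522.0, 482.0], [533.0, 266.0], [436.0, 255.0], [422.0, 471.0]]
pre [[462.0, 439.0], [471.0, 366.0], [500.0, 300.0]]
plate [[700.0, -100.0], [491.0, -35.0], [446.0, -195.0]]
rail [[694.0, -133.0], [497.0, -85.0]]
rackfront [[620.0, 222.0], [558.0, -17.0]]
racktop [[800.0, 132.0], [772.0, 49.0], [791.0, 7.0], [736.0, -50.0]]
[[ 0.909  0.417 -0.001]
 [ 0.417 -0.909  0.002]
 [ 0.    -0.002 -1.   ]]
[  80.20742863    0.88235223 -128.29664651] [[-0.    -0.95  -0.314]
 [ 1.    -0.     0.   ]
 [-0.    -0.314  0.95 ]] [292.24203251   0.         275.65200759] -0.007818090590192625
```

Request:
send_rows:
  deltas:
    - [[0.038,0,-0.02],[0,0,-1],1]
    - [[0.038,0,-0.02],[0,0,-1],1]
    - [[0.038,0,-0.02],[0,0,-1],1]
    - [[0.038,0,-0.02],[0,0,-1],1]
    - [[0.038,0,-0.02],[0,0,-1],1]

```text
time_s: 0.72
eef_pos: [389.3, -397.2, 345.2]
tool_rot: [-2.904, -1.195, 0.001]
force: [-0.2, 0.2, -0.0]
grip_width: 85.3
grasp_force: 0.0
```

Request:
send_rows:
  deltas:
    - [[0.038,0,0],[0,0,-1],1]
    - [[0.038,0,0],[0,0,-1],1]
    - [[0.038,0,0],[0,0,-1],1]
    - [[0.038,0,0],[0,0,-1],1]
    - [[0.038,0,0],[0,0,-1],1]

```text
time_s: 1.35
eef_pos: [503.7, -246.7, 344.4]
tool_rot: [-2.652, -1.682, 0.001]
force: [0.0, -0.4, -0.0]
grip_width: 85.7
grasp_force: 0.0
```

Request:
send_rows:
  deltas:
    - [[0.038,0,0],[0,0,-1],1]
    - [[0.038,0,0],[0,0,-1],1]
    - [[0,0,0],[0,0,0],1]

```text
time_s: 1.72
eef_pos: [533.9, -175.8, 344.7]
tool_rot: [-2.527, -1.865, 0.0]
force: [-0.3, 0.2, -0.2]
grip_width: 85.3
grasp_force: 0.0
```

```bash
cat >> h.py <<'E'
def st():
    from plant import env
    s=env.get_state(); M=R.from_rotvec(s["tool_rot"]).as_matrix()
    print("t %.2f"%s["time_s"],"pos",s["eef_pos"].round(1),"yaw %.2f"%np.degrees(np.arctan2(M[1,0],M[0,0])),"tilt",M[:,2].round(3),"F",s["force"].round(1),"w %.1f g %.1f"%(s["grip_width"],s["grasp_force"]))
    return s,M
def snap(n,name):
    from plant import env
    c=env.get_calibration(n); p,d=env.camera(n); cv2.imwrite(f"pics/{name}.png",p[:,:,::-1]); np.save(f"pics/{name}.npy",d)
    np.savez(f"pics/{name}_c.npz",**c); return c,p[:,:,::-1].copy(),d
def load(name):
    z=np.load(f"pics/{name}_c.npz"); return {k:z[k] for k in z},cv2.imread(f"pics/{name}.png"),np.load(f"pics/{name}.npy")
def go(pos,yaw=None):
    """print tool-frame shift (shares of 1 m) and yaw turn (shares of 4 deg) to a pose"""
    s,M=st(); print(" shift",((np.array(pos)-s["eef_pos"])@M/1000).round(4), "turn", None if yaw is None else round(-((yaw-np.degrees(np.arctan2(M[1,0],M[0,0]))+180)%360-180)/4,2))
E
python3 - <<'E'
from h import *
st(); c,p,d=snap("wrist","w1"); cv2.imwrite("pics/w1b.png",cv2.resize(p,(800,600)))
E
```

```text
t 1.73 pos [ 533.9 -175.8  344.7] yaw 72.86 tilt [-0.001  0.001 -1.   ] F [-0.3  0.2 -0.2] w 85.3 g 0.0
```

View pics/w1b.png

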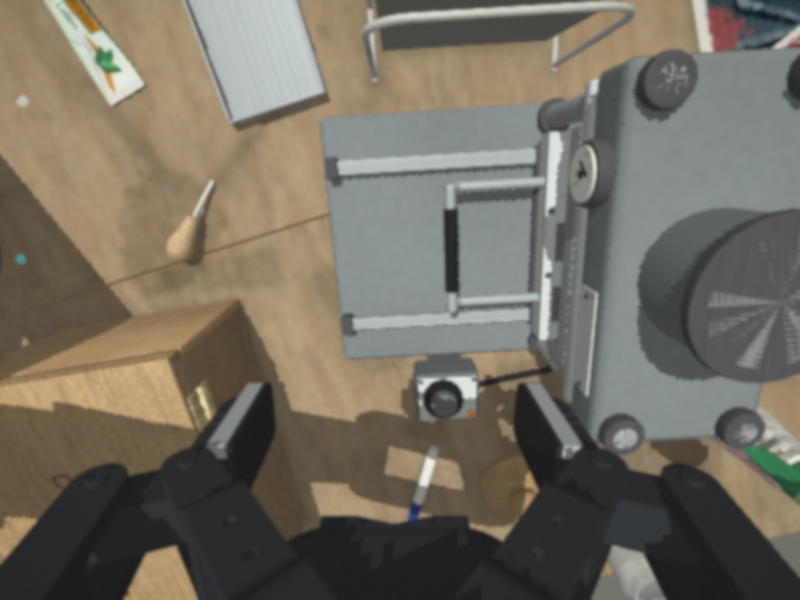

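Run:
```python
from h import *
c,p,d=load("w1"); k=1.4286
def pr(n,L,z): print(n,atz(c,np.array(L)/k,z).round(1)[:,:2].tolist())
W=cloud(c,d)
pr("bar",[(451,205),(451,295),(451,249)],71)
pr("arms",[(451,186),(540,182),(452,301),(535,297)],70)
pr("rails",[(335,167),(530,156),(350,324),(525,315)],24)
pr("plate",[(322,118),(345,357)],18)
pr("diefront",[(546,200),(543,330)],54)
pr("button",[(443,399)],58)
pr("boxcorners",[(417,372),(477,370)],47)
for uv in [(443,400),(451,250),(235,305),(180,360),(590,60),(370,20),(500,10),(430,385),(230,440),(610,430)]: print(uv,W[int(uv[1]/k),int(uv[0]/k)].round())
go((585,-195,150),75)
```

```text
bar [[598.6, -148.8], [576.1, -234.5], [588.0, -189.3]]
arms [[603.1, -132.2], [683.0, -153.0], [575.5, -241.3], [656.8, -261.9]]
rails [[499.6, -82.7], [692.4, -131.0], [458.3, -249.8], [653.0, -298.3]]
plate [[502.1, -34.5], [437.4, -290.1]]
diefront [[690.3, -173.5], [661.8, -307.7]]
button [[536.8, -355.4]]
boxcorners [[517.1, -319.7], [582.8, -337.3]]
(443, 400) [ 537. -347.   70.]
(451, 250) [ 587. -189.   71.]
(235, 305) [ 336. -190.   14.]
(180, 360) [ 334. -196.  147.]
(590, 60) [775. -59.  -1.]
(370, 20) [574.  37.   6.]
(500, 10) [647. -30. 173.]
(430, 385) [ 526. -337.   51.]
(230, 440) [ 495. -153.  379.]
(610, 430) [ 656. -325.  206.]
t 1.77 pos [ 533.5 -177.2  344.7] yaw 72.72 tilt [-0.001 -0.    -1.   ] F [-0.2 -1.   0.1] w 85.3 g 0.0
 shift [-0.0016  0.0547  0.1947] turn -0.57
```

Request:
send_rows:
  deltas:
    - [[0.006,0.0555,0],[0,0,-0.77],1]
    - [[0,0,0.06],[0,0,0],1]
    - [[0,0,0.06],[0,0,0],1]
    - [[0,0,0.06],[0,0,0],1]
    - [[0,0,0.06],[0,0,0],1]

```text
time_s: 2.4
eef_pos: [587.3, -190.4, 103.1]
tool_rot: [2.483, 1.925, -0.001]
force: [-0.1, 0.3, 0.6]
grip_width: 85.3
grasp_force: 0.0
```

Request:
send_rows:
  deltas:
    - [[0,0,0.044],[0,0,0],1]
    - [[0,0,0],[0,0,0],0.5]
    - [[0,0,0],[0,0,0],0]
    - [[0,0,0],[0,0,0],0]
    - [[0,0,0],[0,0,0],0]

```text
time_s: 3.02
eef_pos: [588.3, -189.3, 64.0]
tool_rot: [2.479, 1.927, 0.0]
force: [-2.4, 0.4, 20.1]
grip_width: 12.6
grasp_force: 40.0
```

Run:
```python
from h import *
go((588.5-165,-188+41.7,59),75.8)
```

```text
t 3.02 pos [ 588.3 -189.3   64. ] yaw 75.71 tilt [ 0.001 -0.001 -1.   ] F [-2.4  0.4 20.1] w 12.6 g 40.0
 shift [ 0.001  -0.1703  0.0048] turn -0.02
```

Request:
send_rows:
  deltas:
    - [[0,-0.02,-0.004],[0,0,0],0]
    - [[0,-0.04,0],[0,0,0],0]
    - [[0,-0.04,0],[0,0,0],0]
    - [[0,-0.04,0],[0,0,0],0]
    - [[0,-0.025,0],[0,0,0],0]

```text
time_s: 3.65
eef_pos: [426.1, -149.7, 64.3]
tool_rot: [2.478, 1.926, -0.006]
force: [3.5, -7.2, -11.3]
grip_width: 11.6
grasp_force: 60.6
```

Request:
send_rows:
  deltas:
    - [[0,-0.007,0],[0,0,0],0]
    - [[0,0,0],[0,0,0],0]
    - [[0,0,0],[0,0,0],0]

```text
time_s: 4.03
eef_pos: [423.0, -149.0, 64.4]
tool_rot: [2.474, 1.923, 0.001]
force: [8.8, -8.3, -16.5]
grip_width: 11.2
grasp_force: 60.2
```

Run:
```python
from h import *
s,M=st(); d=s["eef_pos"]-[588.3,-189.3,64]; print(d@M)
```

```text
t 4.03 pos [ 423.  -149.    64.4] yaw 75.71 tilt [ 0.005 -0.006 -1.   ] F [  8.8  -8.3 -16.5] w 11.2 g 60.2
[  -1.72183917 -170.0945531    -1.5393385 ]
```

Request:
send_rows:
  deltas:
    - [[0,0,0],[0,0,0],0.5]
    - [[0,0,0],[0,0,0],1]
    - [[0,0,0],[0,0,0],1]
    - [[0,0,-0.05],[0,0,0],1]
    - [[0,0,-0.06],[0,0,0],1]

```text
time_s: 4.65
eef_pos: [420.4, -145.8, 175.6]
tool_rot: [-2.478, -1.926, 0.002]
force: [1.0, -0.4, 0.7]
grip_width: 85.4
grasp_force: 0.0
```

Request:
send_rows:
  deltas:
    - [[0,0,-0.06],[0,0,0],1]
    - [[0,0.03,-0.06],[0,0,0],1]
    - [[0,0.04,-0.04],[0,0,0],1]
    - [[0,0.03,0],[0,0,0],1]
    - [[0,0,0],[0,0,0],1]

```text
time_s: 5.28
eef_pos: [517.5, -170.8, 330.8]
tool_rot: [-2.48, -1.928, 0.0]
force: [0.3, 0.7, -0.9]
grip_width: 85.3
grasp_force: 0.0
```

Run:
```python
from h import *
st(); c,p,d=snap("wrist","w2"); cv2.imwrite("pics/w2b.png",cv2.resize(p,(800,600)))
```

```text
t 5.28 pos [ 517.5 -170.8  330.8] yaw 75.74 tilt [-0.001  0.    -1.   ] F [ 0.3  0.7 -0.9] w 85.3 g 0.0
```

View pics/w2b.png

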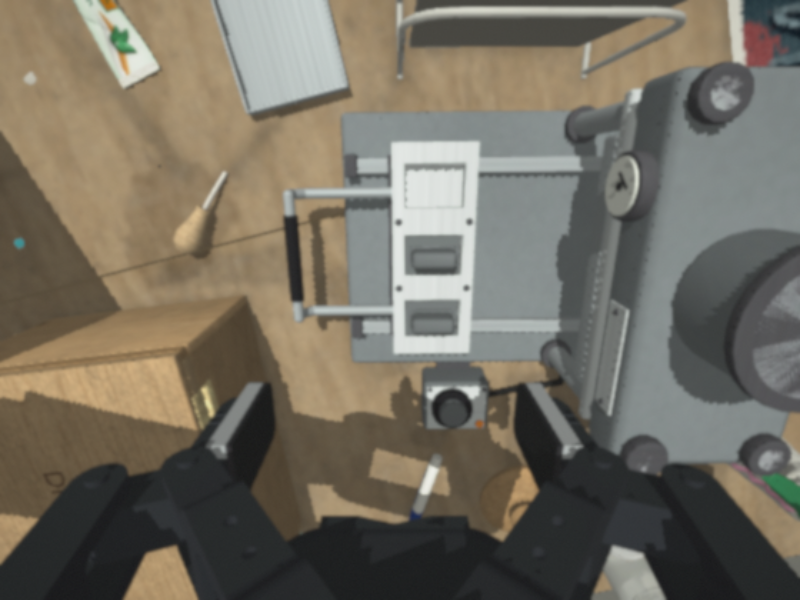

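Run:
```python
from h import *
c,p,d=load("w2"); k=1.4286
cv2.imwrite("pics/w2c.png",cv2.resize(p[85:310,190:360],None,fx=3.5,fy=2.6666,interpolation=cv2.INTER_CUBIC)) if 0 else cv2.imwrite("pics/w2c.png",cv2.resize(p[90:310,230:360],None,fx=2.7*2.2,fy=2.7,interpolation=cv2.INTER_CUBIC))
W=cloud(c,d)
ex=np.array([np.cos(np.radians(-13.9)),np.sin(np.radians(-13.9))]);ey=np.array([-ex[1],ex[0]])
for n,L,z in [("die",[(392,142),(479,142),(470,353),(394,352)],54),("pocket0",[(404,166),(464,166),(464,208),(404,208)],54),("bar",[(294,249)],71),("button",[(452,408)],60)]:
    q=atz(c,np.array(L)/k,z)[:,:2]; print(n,q.round(1).tolist(),"press",np.c_[q@ex,q@ey].round(1).tolist())
roi=W[90:250,265:345].reshape(-1,3); dd=d[90:250,265:345].ravel()>0
P=roi[dd&(roi[:,2]>70)&(roi[:,2]<90)]; pp=np.c_[P[:,:2]@ex,P[:,:2]@ey]
for lo,hi in [(-200,-75),(-75,0)]:
    m=(pp[:,1]>lo)&(pp[:,1]<=hi); 
    if m.sum(): print(m.sum(),np.percentile(pp[m],[2,50,98],0).round(1).tolist(),np.median(P[m],0).round(1))
b=W[270:300,305:328].reshape(-1,3); b=b[(b[:,2]>55)&(b[:,2]<80)]; print("btn",b.mean(0),b.std(0),b[:,2].max())
```

```text
die [[540.8, -73.2], [617.2, -92.6], [569.2, -296.7], [491.2, -275.7]] press [[542.5, 58.8], [621.4, 58.4], [623.8, -151.3], [543.0, -149.6]]
pocket0 [[546.4, -96.0], [600.0, -109.6], [592.5, -146.9], [537.3, -132.9]] press [[553.4, 38.1], [608.7, 37.7], [610.5, -0.2], [553.5, 0.1]]
bar [[428.2, -142.4]] press [[449.8, -35.4]]
button [[537.0, -353.9]] press [[606.3, -214.5]]
350 [[560.6, -118.6], [580.2, -109.2], [600.8, -103.4]] [ 537.1 -245.7   78.2]
374 [[560.6, -52.1], [580.0, -44.2], [600.3, -37.6]] [ 552.6 -182.5   78.2]
btn [ 536.32010789 -351.50126954   64.65518623] [ 9.8177419  10.77337925  5.04590111] 72.07858796665147
```

View pics/w2c.png

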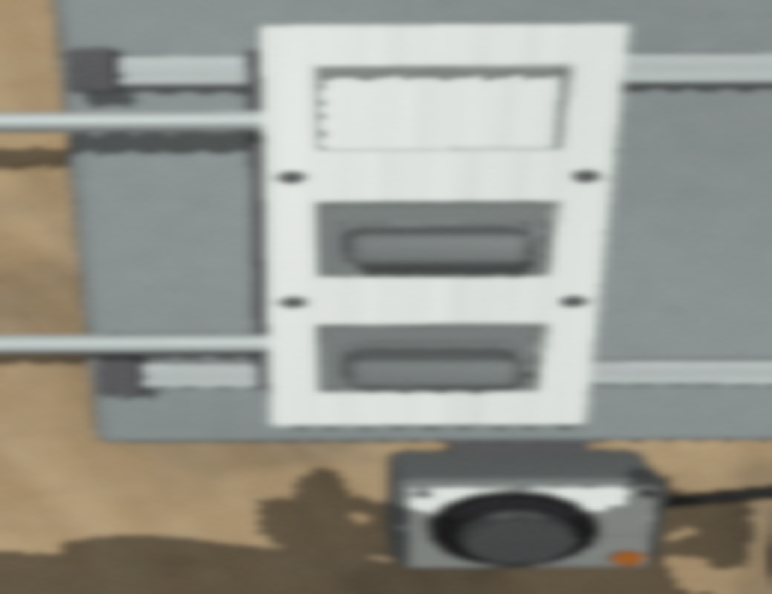

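Pocket 0 is empty and stamps are in pockets 1 and 2. The press yaw is about -13.9°. I'll turn to grip the ribs.

Request:
send_rows:
  deltas:
    - [[0,0,0],[0,0,-1],0.5]
    - [[0,0,0],[0,0,-1],0.5]
    - [[0,0,0],[0,0,-1],0.5]
    - [[0,0,0],[0,0,-1],0.5]
    - [[0,0,0],[0,0,-1],0.5]

```text
time_s: 5.95
eef_pos: [515.0, -170.1, 331.3]
tool_rot: [-2.105, -2.331, 0.001]
force: [1.0, -0.3, 0.2]
grip_width: 42.9
grasp_force: 0.0
```

Request:
send_rows:
  deltas:
    - [[0,0,0],[0,0,-1],0.5]
    - [[0,0,0],[0,0,-1],0.5]
    - [[0,0,0],[0,0,-1],0.5]
    - [[0,0,0],[0,0,-1],0.5]
    - [[0,0,0],[0,0,-1],0.5]

```text
time_s: 6.58
eef_pos: [515.0, -170.1, 331.3]
tool_rot: [-1.668, -2.661, 0.0]
force: [0.1, 0.0, 0.4]
grip_width: 42.5
grasp_force: 0.0
```

Request:
send_rows:
  deltas:
    - [[0,0,0],[0,0,-1],0.5]
    - [[0,0,0],[0,0,-1],0.5]
    - [[0,0,0],[0,0,-1],0.5]
    - [[0,0,0],[0,0,-1],0.5]
    - [[0,0,0],[0,0,-1],0.5]

```text
time_s: 7.2
eef_pos: [515.0, -170.1, 331.2]
tool_rot: [-1.181, -2.91, 0.0]
force: [-0.3, 0.0, -0.6]
grip_width: 42.9
grasp_force: 0.0
```

Request:
send_rows:
  deltas:
    - [[0,0,0],[0,0,-1],0.5]
    - [[0,0,0],[0,0,-1],0.5]
    - [[0,0,0],[0,0,-1],0.5]
    - [[0,0,0],[0,0,-1],0.5]
    - [[0,0,0],[0,0,-1],0.5]

```text
time_s: 7.82
eef_pos: [515.0, -170.2, 331.3]
tool_rot: [-0.657, -3.071, -0.0]
force: [0.6, 0.3, 0.2]
grip_width: 42.6
grasp_force: 0.0
```

Request:
send_rows:
  deltas:
    - [[0,0,0],[0,0,-1],0.5]
    - [[0,0,0],[0,0,-1],0.5]
    - [[-0.037,-0.004,0.04],[0,0,-0.6],0.5]
    - [[0,0,0.06],[0,0,0],0.5]
    - [[0,0,0.06],[0,0,0],0.5]

```text
time_s: 8.45
eef_pos: [549.8, -184.6, 169.8]
tool_rot: [0.38, 3.118, -0.0]
force: [-0.0, 0.4, -0.3]
grip_width: 43.0
grasp_force: 0.0
```

Run:
```python
from h import *
go((552.6,-183.6,70),166.1)
```

```text
t 8.45 pos [ 549.8 -184.6  169.8] yaw 166.10 tilt [ 0. -0. -1.] F [-0.   0.4 -0.3] w 43.0 g 0.0
 shift [-0.0024  0.0016  0.0998] turn 0.0
```

Request:
send_rows:
  deltas:
    - [[-0.002,0.0015,0.05],[0,0,0],0.5]
    - [[0,0,0.047],[0,0,0],0.5]
    - [[0,0,0],[0,0,0],0]
    - [[0,0,0],[0,0,0],0]
    - [[0,0,0],[0,0,0],0]

```text
time_s: 9.07
eef_pos: [553.1, -183.8, 75.5]
tool_rot: [0.38, 3.117, -0.0]
force: [-0.5, 0.7, -0.1]
grip_width: 14.6
grasp_force: 60.3
```

Request:
send_rows:
  deltas:
    - [[0,0,-0.015],[0,0,0],0]
    - [[0,0,-0.02],[0,0,0],0]
    - [[0,0,-0.04],[0,0,0],0]
    - [[0,0,-0.05],[0,0,0],0]
    - [[0,0,0],[0,0,0],0]

```text
time_s: 9.7
eef_pos: [555.9, -185.2, 207.6]
tool_rot: [0.378, 3.105, -0.007]
force: [1.2, 0.0, -0.4]
grip_width: 14.6
grasp_force: 60.4
```

Run:
```python
from h import *
go((455,45,60),166.1)
c=cam("top"); c,p,d=snap("top","t2")
cv2.imwrite("pics/t2c.png",cv2.resize(p[190:310,190:370],None,fx=4.4,fy=4.4,interpolation=cv2.INTER_CUBIC))
```

```text
t 9.70 pos [ 555.9 -185.2  207.6] yaw 166.10 tilt [ 0.013 -0.006 -1.   ] F [ 1.2  0.  -0.4] w 14.6 g 60.4
 shift [0.1554 0.1997 0.1448] turn 0.0
```

View pics/t2c.png

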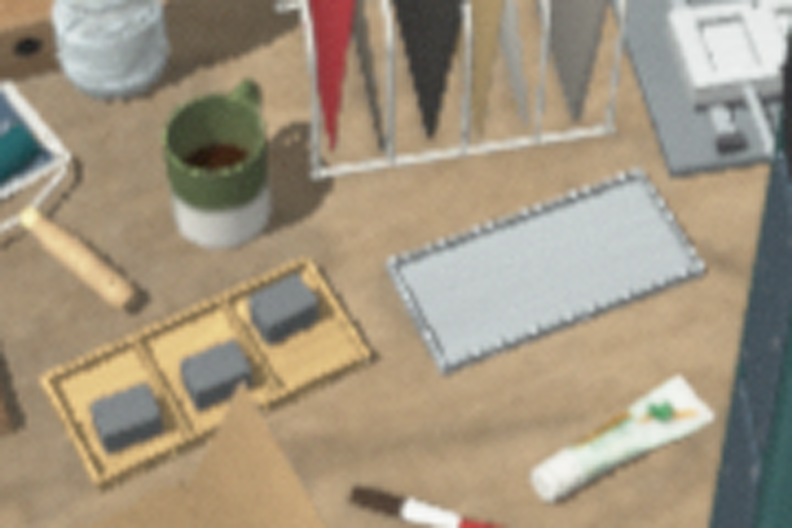

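Run:
```python
from h import *
c,p,d=load("t2"); f=lambda L: np.array([(190+x/4.4,190+y/4.4) for x,y in L])
for n,L,z in [("steel",[(389,262),(640,172),(705,270),(446,368)],14),("stock",[(42,380),(318,262),(375,355),(100,487)],18),("pre",[(127,408),(215,365),(283,300)],36)]:
    q=atz(c,f(L),z)[:,:2]; print(n,q.round().tolist(),q.mean(0).round(1),np.degrees(np.arctan2(*(q[0]-q[1])[::-1])).round(1),np.degrees(np.arctan2(*(q[3]-q[2])[::-1])).round(1))
W=cloud(c,d)
for uv in f([(240,395),(250,450),(220,500),(127,405),(215,362),(285,295)]).astype(int): print(uv,W[uv[1],uv[0]].round())
```

```text
steel [[510.0, 208.0], [505.0, -9.0], [402.0, -9.0], [407.0, 210.0]] [455.8 100.1] 88.5 88.7
stock [[520.0, 485.0], [530.0, 259.0], [437.0, 254.0], [419.0, 476.0]] [476.5 368.3] 92.7 94.5Traceback (most recent call last):
  File "<stdin>", line 4, in <module>
IndexError: index 3 is out of bounds for axis 0 with size 3
```

Request:
send_rows:
  deltas:
    - [[0.05,0.02,0],[0,0,0],0]
    - [[0.05,0.04,0],[0,0,0],0]
    - [[0.045,0.04,0],[0,0,0],0]
    - [[0.01,0.05,0],[0,0,0],0]
    - [[0,0.05,0.04],[0,0,0],0]

```text
time_s: 10.38
eef_pos: [452.6, 46.4, 162.9]
tool_rot: [0.38, 3.11, 0.001]
force: [1.6, -1.3, -0.7]
grip_width: 14.4
grasp_force: 60.4
```

Request:
send_rows:
  deltas:
    - [[0,0,0.05],[0,0,0],0]
    - [[0,0,0.03],[0,0,0],0]
    - [[0,0,0],[0,0,0],0]

```text
time_s: 10.75
eef_pos: [448.0, 45.3, 76.6]
tool_rot: [-0.378, -3.11, 0.002]
force: [-0.1, 0.4, -0.7]
grip_width: 14.8
grasp_force: 60.3
```

Run:
```python
from h import *
go((455,45,37.5),166.1)
```

```text
t 10.75 pos [448.   45.3  76.6] yaw 166.13 tilt [-0.009  0.    -1.   ] F [-0.1  0.4 -0.7] w 14.8 g 60.3
 shift [-0.0072  0.0014  0.0391] turn 0.01
```

Request:
send_rows:
  deltas:
    - [[-0.007,0,0.025],[0,0,0],0]
    - [[0,0,0.013],[0,0,0],0]
    - [[0,0,0],[0,0,0],0]
    - [[0,0,0],[0,0,0],0]

```text
time_s: 11.25
eef_pos: [458.7, 43.3, 43.3]
tool_rot: [0.38, 3.117, 0.0]
force: [0.9, 0.4, -0.8]
grip_width: 14.6
grasp_force: 60.3
```

Run:
```python
from h import *
go((455,45,37.5),166.1)
```

```text
t 11.25 pos [458.7  43.3  43.3] yaw 166.10 tilt [ 0.002 -0.    -1.   ] F [ 0.9  0.4 -0.8] w 14.6 g 60.3
 shift [0.004  0.0007 0.0058] turn -0.0
```

Request:
send_rows:
  deltas:
    - [[0,0,0.005],[0,0,0],0]
    - [[0,0,0],[0,0,0],0]
    - [[0,0,0],[0,0,0],0]

```text
time_s: 11.62
eef_pos: [458.1, 43.4, 37.3]
tool_rot: [0.38, 3.118, -0.0]
force: [-1.0, -0.9, -0.8]
grip_width: 14.4
grasp_force: 60.3
```

Request:
send_rows:
  deltas:
    - [[0,0,0.0005],[0,0,0],0]
    - [[0,0,0],[0,0,0],0.3]
    - [[0,0,0],[0,0,0],0.5]
    - [[0,0,-0.03],[0,0,0],0.5]
    - [[0,0,-0.06],[0,0,0],0.5]

```text
time_s: 12.25
eef_pos: [455.8, 43.4, 124.8]
tool_rot: [-0.379, -3.111, 0.001]
force: [1.0, 0.8, 0.5]
grip_width: 42.4
grasp_force: 0.0
```

Request:
send_rows:
  deltas:
    - [[0,0,-0.06],[0,0,0],0.5]
    - [[0,-0.055,-0.02],[0,0,0],0.5]
    - [[0,-0.055,0],[0,0,0],0.5]
    - [[0,-0.055,0],[0,0,0],0.5]
    - [[0,0,0],[0,0,0],0.5]

```text
time_s: 12.88
eef_pos: [417.6, -119.8, 206.9]
tool_rot: [0.39, 3.117, -0.002]
force: [-0.1, 0.9, -0.1]
grip_width: 43.0
grasp_force: 0.0
```

Run:
```python
from h import *
go((536.7,-247.6,73),166.1)
c,p,d=snap("wrist","w3"); cv2.imwrite("pics/w3b.png",cv2.resize(p,(800,600)))
```

```text
t 12.88 pos [ 417.6 -119.8  206.9] yaw 165.73 tilt [ 0.    -0.001 -1.   ] F [-0.1  0.9 -0.1] w 43.0 g 0.0
 shift [-0.1469 -0.0943  0.1341] turn -0.09
```

View pics/w3b.png

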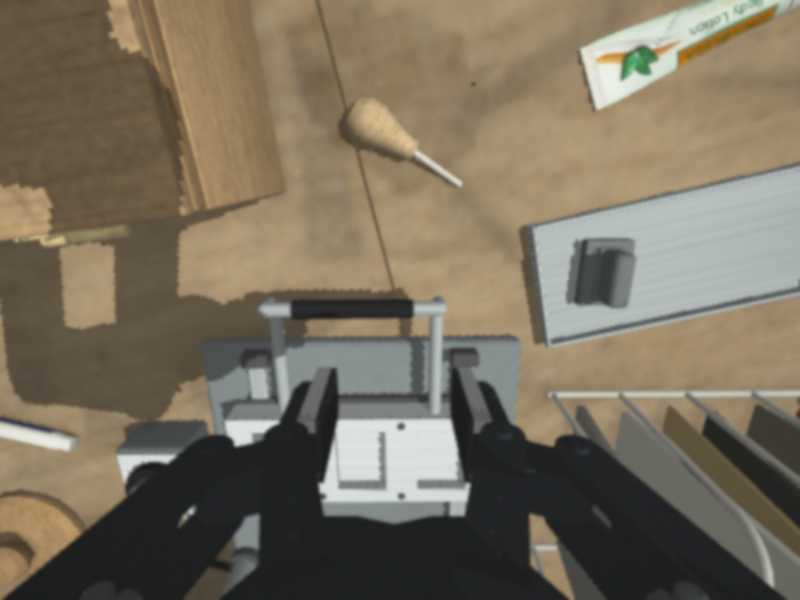

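The first stamp stands rib up in the steel tray at (605,272). I'll go to the second one.

Request:
send_rows:
  deltas:
    - [[-0.049,-0.032,0],[0,0,0],0.5]
    - [[-0.049,-0.032,0],[0,0,0],0.5]
    - [[-0.049,-0.031,0.02],[0,0,-0.09],0.5]
    - [[0,0,0.05],[0,0,0],0.5]
    - [[0,0,0],[0,0,0],0.5]

```text
time_s: 13.55
eef_pos: [536.1, -241.3, 130.6]
tool_rot: [-0.366, -3.108, -0.009]
force: [-0.8, -1.1, 0.0]
grip_width: 42.9
grasp_force: 0.0
```

Run:
```python
from h import *
go((536.7,-247.6,74),166.1)
c,p,d=snap("wrist","w4"); ex=np.array([.9707,-.2402]);ey=np.array([.2402,.9707])
W=cloud(c,d).reshape(-1,3);W=W[(d.ravel()>0)&(W[:,2]>66)&(W[:,2]<90)]; q=np.c_[W[:,:2]@ex,W[:,:2]@ey]
m=(abs(q[:,0]-581)<40)&(abs(q[:,1]+112)<35); print(m.sum(),np.percentile(q[m],[2,50,98],0).round(1) if m.any() else 0)
```

```text
t 13.55 pos [ 536.1 -241.3  130.6] yaw 166.56 tilt [-0.011  0.007 -1.   ] F [-0.8 -1.1  0. ] w 42.9 g 0.0
 shift [-0.0028 -0.0062  0.0565] turn 0.12
1368 [[ 560.3 -119. ]
 [ 577.6 -111.3]
 [ 599.4 -103.8]]
```

Request:
send_rows:
  deltas:
    - [[-0.002,-0.006,0.03],[0,0,0],0.5]
    - [[0,0,0.025],[0,0,0],0.5]
    - [[0,0,0],[0,0,0],0]
    - [[0,0,0],[0,0,0],0]
    - [[0,0,0],[0,0,0],0]

```text
time_s: 14.22
eef_pos: [540.2, -249.5, 84.5]
tool_rot: [0.368, 3.116, 0.002]
force: [-0.3, 5.1, 5.2]
grip_width: 13.7
grasp_force: 60.7
```

Run:
```python
from h import *
go((536.7,-247.6,74),166.1)
```

```text
t 14.22 pos [ 540.2 -249.5   84.5] yaw 166.51 tilt [ 0.004  0.001 -1.   ] F [-0.3  5.1  5.2] w 13.7 g 60.7
 shift [0.0039 0.001  0.0105] turn 0.1
```

Request:
send_rows:
  deltas:
    - [[0.003,0.0015,0],[0,0,0.1],0.4]
    - [[0,0,0.0105],[0,0,0],0.4]
    - [[0,0,0],[0,0,0],0.4]
    - [[0,0,0],[0,0,0],0]
    - [[0,0,0],[0,0,0],0]

```text
time_s: 14.85
eef_pos: [536.3, -247.8, 71.1]
tool_rot: [-0.381, -3.118, -0.002]
force: [0.3, 2.8, 0.1]
grip_width: 14.6
grasp_force: 60.8
```

Request:
send_rows:
  deltas:
    - [[0,0,0],[0,0,0],0]

```text
time_s: 14.98
eef_pos: [536.3, -247.8, 71.1]
tool_rot: [-0.38, -3.118, -0.002]
force: [0.1, 2.8, 1.2]
grip_width: 14.7
grasp_force: 60.8
```

Run:
```python
from h import *
go((536.7,-247.6,74),166.1)
```

```text
t 14.97 pos [ 536.3 -247.8   71.1] yaw 166.09 tilt [-0.     0.001 -1.   ] F [0.1 2.8 1.2] w 14.7 g 60.8
 shift [-0.0003  0.0003 -0.0029] turn -0.0
```

Request:
send_rows:
  deltas:
    - [[0,0,-0.015],[0,0,0],0]
    - [[0,0,-0.02],[0,0,0],0]
    - [[0,0,-0.04],[0,0,0],0]
    - [[0,0,-0.05],[0,0,0],0]
    - [[0.03,0,0],[0,0,0],0]

```text
time_s: 15.6
eef_pos: [510.1, -243.9, 203.7]
tool_rot: [0.38, 3.106, -0.012]
force: [-0.6, 0.3, -0.3]
grip_width: 14.8
grasp_force: 60.7
```

Request:
send_rows:
  deltas:
    - [[0.045,0.03,0],[0,0,0],0]
    - [[0.045,0.04,0],[0,0,0],0]
    - [[0.04,0.04,0],[0,0,0],0]
    - [[0.006,0.055,0],[0,0,0],0]
    - [[0,0.055,0],[0,0,0],0]

```text
time_s: 16.23
eef_pos: [428.0, 5.6, 198.1]
tool_rot: [0.384, 3.114, -0.003]
force: [1.1, -0.3, -0.4]
grip_width: 14.9
grasp_force: 60.7
```

Request:
send_rows:
  deltas:
    - [[0,0.055,0],[0,0,0],0]
    - [[0,0.055,0],[0,0,0],0]
    - [[0,0.013,0.04],[0,0,0],0]
    - [[0,0,0.04],[0,0,0],0]
    - [[0,0,0],[0,0,0],0]

```text
time_s: 16.85
eef_pos: [455.6, 123.8, 113.7]
tool_rot: [-0.38, -3.112, 0.005]
force: [-0.6, 0.0, -0.7]
grip_width: 14.6
grasp_force: 60.7
```

Run:
```python
from h import *
go((457,125,33),166.1)
```

```text
t 16.85 pos [455.6 123.8 113.7] yaw 166.08 tilt [-0.006 -0.002 -1.   ] F [-0.6  0.  -0.7] w 14.6 g 60.7
 shift [-0.0016  0.0018  0.0807] turn -0.0
```

Request:
send_rows:
  deltas:
    - [[0,0,0.045],[0,0,0],0]
    - [[0,0,0.03],[0,0,0],0]
    - [[0,0,0],[0,0,0],0]
    - [[0,0,0],[0,0,0],0]

```text
time_s: 17.35
eef_pos: [459.9, 124.3, 44.1]
tool_rot: [0.381, 3.113, 0.001]
force: [0.5, 0.2, -0.4]
grip_width: 14.8
grasp_force: 60.7
```

Run:
```python
from h import *
go((457,125,33),166.1)
```

```text
t 17.35 pos [459.9 124.3  44.1] yaw 166.04 tilt [ 0.005  0.    -1.   ] F [ 0.5  0.2 -0.4] w 14.8 g 60.7
 shift [ 0.003  -0.0001  0.011 ] turn -0.02
```

Request:
send_rows:
  deltas:
    - [[0,0,0.006],[0,0,0],0]
    - [[0,0,0],[0,0,0],0]
    - [[0,0,0],[0,0,0],0]
    - [[0,0,0],[0,0,0],0]

```text
time_s: 17.85
eef_pos: [457.8, 124.5, 35.3]
tool_rot: [0.381, 3.118, -0.0]
force: [-0.1, -0.3, -0.5]
grip_width: 14.6
grasp_force: 60.7
```

Request:
send_rows:
  deltas:
    - [[0,0,0.0025],[0,0,0],0]
    - [[0,0,0],[0,0,0],0]
    - [[0,0,0],[0,0,0],0.3]
    - [[0,0,0],[0,0,0],0.5]
    - [[0,0,-0.03],[0,0,0],0.5]

```text
time_s: 18.48
eef_pos: [455.6, 124.1, 60.6]
tool_rot: [-0.38, -3.112, 0.003]
force: [0.7, -0.8, -0.5]
grip_width: 42.8
grasp_force: 0.0
```

Request:
send_rows:
  deltas:
    - [[0,0,-0.06],[0,0,0],0.8]
    - [[0,0,-0.06],[0,0,0],0.8]
    - [[0,0.02,-0.06],[0,0,0],0.8]
    - [[0.002,0.05,-0.06],[0,0,0],0.8]
    - [[0.003,0.05,-0.025],[0,0,0],0.8]

```text
time_s: 19.1
eef_pos: [480.8, 232.9, 319.5]
tool_rot: [0.383, 3.112, 0.004]
force: [-0.3, 0.2, 0.7]
grip_width: 68.3
grasp_force: 0.0
```

Request:
send_rows:
  deltas:
    - [[0.003,0.05,0],[0,0,0],0.8]
    - [[0.003,0.05,0],[0,0,0],0.8]
    - [[0,0,0],[0,0,0],0.8]
    - [[0,0,0],[0,0,0],0.8]

```text
time_s: 19.6
eef_pos: [497.9, 330.3, 314.6]
tool_rot: [-0.381, -3.118, 0.002]
force: [-0.1, -0.5, -0.4]
grip_width: 68.1
grasp_force: 0.0
```

Run:
```python
from h import *
st(); c,p,d=snap("wrist","w5"); cv2.imwrite("pics/w5b.png",cv2.resize(p,(800,600)))
```

```text
t 19.60 pos [497.9 330.3 314.6] yaw 166.07 tilt [-0.001 -0.001 -1.   ] F [-0.1 -0.5 -0.4] w 68.1 g 0.0
```

View pics/w5b.png

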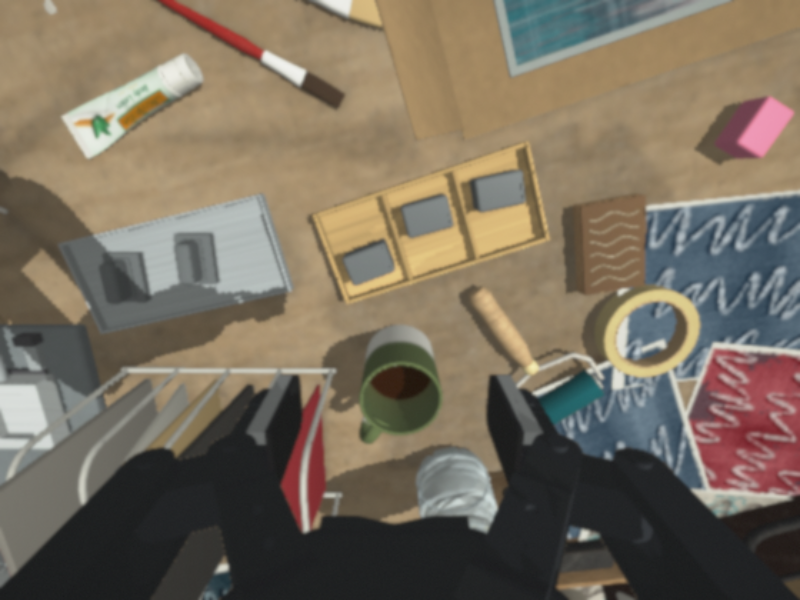

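Both stamps stand in the steel tray. The preforms are at (370,262), (427,215) and (498,190).

```bash
cat >> h.py <<'E'
def bars(name,zr,seeds,r=40):
    c,p,d=load(name); W=cloud(c,d)
    for u,v in seeds:
        P0=W[int(v),int(u)]; Q=W.reshape(-1,3); m=(d.ravel()>0)&(Q[:,2]>zr[0])&(Q[:,2]<zr[1])&(np.hypot(*(Q[:,:2]-P0[:2]).T)<r)
        q=Q[m]; rc=cv2.minAreaRect(q[:,:2].astype(np.float32)); B=cv2.boxPoints(rc); e=[B[1]-B[0],B[2]-B[1]]; L=max(e,key=np.linalg.norm)
        print(m.sum(),"c",np.round(rc[0],1),"size",np.round(rc[1],1),"long yaw %.1f"%(np.degrees(np.arctan2(L[1],L[0]))%180),"z %.1f"%np.median(q[:,2]))
E
python3 - <<'E'
from h import *
k=1.4286; bars("w5",(31,42),[(370/k,260/k),(427/k,215/k),(498/k,190/k)])
c,p,d=load("w5"); W=cloud(c,d)
for u,v in [(420,130),(450,120),(480,100),(400,60),(185,240),(365,270),(400,385)]: print(u,v,W[int(v/k),int(u/k)].round())
g=lambda L,z:print(atz(c,np.array(L)/k,z)[:,:2].round(1).tolist())
g([(347,251),(385,241),(394,266),(354,280)],36); g([(402,207),(444,196),(452,221),(408,233)],36); g([(473,178),(520,170),(524,199),(478,209)],36)
E
```

```text
702 c [503.2 300.6] size [32.1 45.8] long yaw 96.8 z 35.4
777 c [471.6 367.9] size [32.1 45.9] long yaw 91.6 z 35.3
827 c [464.9 440.2] size [46.4 32. ] long yaw 88.0 z 35.3
420 130 [398. 373. 105.]
450 120 [392. 405.  38.]
480 100 [379. 442.   3.]
400 60 [350. 369. 106.]
185 240 [436. 123.  17.]
365 270 [507. 296.  36.]
400 385 [640. 299.  39.]
[[485.5, 284.3], [484.9, 323.1], [511.3, 325.6], [515.6, 283.0]]
[[457.3, 346.9], [457.0, 387.8], [481.7, 390.5], [482.8, 346.7]]
[[447.5, 417.5], [450.9, 461.2], [477.9, 460.9], [476.6, 416.9]]
```

Request:
send_rows:
  deltas:
    - [[0,0,0],[0,0,1],0.6]
    - [[0,0,0],[0,0,1],0.6]
    - [[0,0,0],[0,0,1],0.6]
    - [[0,0,0],[0,0,1],0.6]
    - [[0,0,0],[0,0,1],0.6]

```text
time_s: 20.27
eef_pos: [498.1, 328.9, 315.8]
tool_rot: [0.923, 3.002, 0.001]
force: [-0.6, 0.1, 0.9]
grip_width: 51.3
grasp_force: 0.0
```

Request:
send_rows:
  deltas:
    - [[0,0,0],[0,0,1],0.6]
    - [[0,0,0],[0,0,1],0.6]
    - [[0,0,0],[0,0,1],0.6]
    - [[0,0,0],[0,0,1],0.6]
    - [[0,0,0],[0,0,1],0.6]

```text
time_s: 20.9
eef_pos: [498.1, 328.9, 315.8]
tool_rot: [1.431, 2.796, 0.001]
force: [0.1, 0.2, 0.7]
grip_width: 51.3
grasp_force: 0.0
```

Request:
send_rows:
  deltas:
    - [[0,0,0],[0,0,1],0.6]
    - [[0,0,0],[0,0,1],0.6]
    - [[0,0,0],[0,0,1],0.6]
    - [[0,0,0],[0,0,1],0.6]
    - [[0,0,0],[0,0,1],0.6]

```text
time_s: 21.52
eef_pos: [498.1, 328.9, 315.8]
tool_rot: [1.895, 2.505, 0.001]
force: [1.0, 0.5, 0.4]
grip_width: 51.0
grasp_force: 0.0
```

Request:
send_rows:
  deltas:
    - [[0,0,0],[0,0,1],0.6]
    - [[0,0,0],[0,0,1],0.6]
    - [[-0.03,0,0.06],[0,0,0.3],0.6]
    - [[0,0,0.06],[0,0,0],0.6]
    - [[0,0,0.04],[0,0,0],0.6]

```text
time_s: 22.15
eef_pos: [501.0, 300.4, 156.6]
tool_rot: [-2.087, -2.347, 0.004]
force: [0.8, 0.4, 0.4]
grip_width: 51.1
grasp_force: 0.0
```

Request:
send_rows:
  deltas:
    - [[0,0,0],[0,0,0],0.6]
    - [[0,0,0],[0,0,0],0.6]

```text
time_s: 22.4
eef_pos: [503.1, 302.7, 161.8]
tool_rot: [2.085, 2.348, 0.006]
force: [0.4, 0.7, 0.3]
grip_width: 51.3
grasp_force: 0.0
```

Run:
```python
from h import *
go((503.2,300.6,32),96.8)
```

```text
t 22.40 pos [503.1 302.7 161.8] yaw 96.80 tilt [ 0.004  0.002 -1.   ] F [0.4 0.7 0.3] w 51.3 g 0.0
 shift [-0.0022 -0.0007  0.1298] turn 0.0
```

Request:
send_rows:
  deltas:
    - [[-0.002,0,0.05],[0,0,0],0.6]
    - [[0,0,0.045],[0,0,0],0.6]
    - [[0,0,0.03],[0,0,0],0.6]
    - [[0,0,0],[0,0,0],0.6]
    - [[0,0,0],[0,0,0],0.6]

```text
time_s: 23.02
eef_pos: [504.4, 302.0, 37.6]
tool_rot: [2.083, 2.349, 0.009]
force: [-0.1, -0.5, -0.5]
grip_width: 51.1
grasp_force: 0.0
```

Run:
```python
from h import *
go((503.2,300.6,32),96.8)
```

```text
t 23.02 pos [504.4 302.   37.6] yaw 96.86 tilt [ 0.006  0.003 -1.   ] F [-0.1 -0.5 -0.5] w 51.1 g 0.0
 shift [-0.0012 -0.0014  0.0056] turn 0.02
```

Request:
send_rows:
  deltas:
    - [[-0.001,-0.001,0.0045],[0,0,0],0.6]
    - [[0,0,0],[0,0,0],0.6]
    - [[0,0,0],[0,0,0],0]
    - [[0,0,0],[0,0,0],0]
    - [[0,0,0],[0,0,0],0]

```text
time_s: 23.65
eef_pos: [501.8, 300.1, 30.4]
tool_rot: [2.084, 2.35, 0.002]
force: [-0.1, 1.1, 4.1]
grip_width: 31.1
grasp_force: 62.8
```

Run:
```python
from h import *
go((503.2,300.6,32),96.8)
```

```text
t 23.65 pos [501.8 300.1  30.4] yaw 96.87 tilt [ 0.002  0.001 -1.   ] F [-0.1  1.1  4.1] w 31.1 g 62.8
 shift [ 0.0003  0.0014 -0.0016] turn 0.02
```

Request:
send_rows:
  deltas:
    - [[0,0,-0.015],[0,0,0],0]
    - [[0,0,-0.04],[0,0,0],0]
    - [[0,0,-0.05],[0,0,0],0]
    - [[0,0,-0.05],[0,0,0],0]
    - [[0,0,-0.04],[0,0,-1],0]

```text
time_s: 24.28
eef_pos: [501.2, 299.9, 227.5]
tool_rot: [1.998, 2.423, 0.003]
force: [-0.1, -0.1, 0.0]
grip_width: 30.8
grasp_force: 62.2
```

Request:
send_rows:
  deltas:
    - [[0,0,0],[0,0,-1],0]
    - [[0,0,0],[0,0,-1],0]
    - [[0,0,0],[0,0,-1],0]
    - [[0,0,0],[0,0,-1],0]
    - [[0,0,0],[0,0,-1],0]

```text
time_s: 24.9
eef_pos: [500.9, 299.7, 224.7]
tool_rot: [-1.547, -2.734, 0.001]
force: [0.3, 0.5, -0.8]
grip_width: 30.4
grasp_force: 62.3
```

Request:
send_rows:
  deltas:
    - [[0,0,0],[0,0,-1],0]
    - [[0,0,0],[0,0,-1],0]
    - [[0,0,0],[0,0,-1],0]
    - [[0,0,0],[0,0,-1],0]
    - [[0,0,0],[0,0,-1],0]

```text
time_s: 25.52
eef_pos: [500.9, 299.7, 224.7]
tool_rot: [-1.049, -2.961, 0.001]
force: [-0.2, -0.5, -0.2]
grip_width: 30.6
grasp_force: 62.3
```

Request:
send_rows:
  deltas:
    - [[0,0,0],[0,0,-1],0]
    - [[0,0,0],[0,0,-1],0]
    - [[0,0,0],[0,0,-1],0]
    - [[0,0,0],[0,0,-1],0]
    - [[0,0,0],[0,0,-1],0]

```text
time_s: 26.15
eef_pos: [500.9, 299.7, 224.7]
tool_rot: [-0.518, -3.098, 0.001]
force: [0.9, -0.8, -0.9]
grip_width: 30.9
grasp_force: 62.3
```

Request:
send_rows:
  deltas:
    - [[0,0,0],[0,0,-1],0]
    - [[0,0,0],[0,0,-0.3],0]
    - [[0,0,0],[0,0,0],0]

```text
time_s: 26.52
eef_pos: [501.1, 299.8, 224.6]
tool_rot: [-0.382, -3.118, 0.0]
force: [0.9, -0.3, -1.3]
grip_width: 30.6
grasp_force: 62.3
```

Run:
```python
from h import *
go((440,100,220),166.1)
go((440,-150,220),166.1)
go((537.5,-248.4,220),166.1)
```

```text
t 26.52 pos [501.1 299.8 224.6] yaw 166.03 tilt [-0. -0. -1.] F [ 0.9 -0.3 -1.3] w 30.6 g 62.3
 shift [ 0.0111 -0.2086  0.0047] turn -0.02
t 26.52 pos [501.1 299.8 224.6] yaw 166.03 tilt [-0. -0. -1.] F [ 0.9 -0.3 -1.3] w 30.6 g 62.3
 shift [-0.0493 -0.4512  0.0047] turn -0.02
t 26.52 pos [501.1 299.8 224.6] yaw 166.03 tilt [-0. -0. -1.] F [ 0.9 -0.3 -1.3] w 30.6 g 62.3
 shift [-0.1677 -0.5232  0.0047] turn -0.02
```

Request:
send_rows:
  deltas:
    - [[0,-0.03,0],[0,0,0],0]
    - [[0,-0.05,0],[0,0,0],0]
    - [[0,-0.05,0],[0,0,0],0]
    - [[0,-0.05,0],[0,0,0],0]
    - [[0,-0.05,0],[0,0,0],0]

```text
time_s: 27.15
eef_pos: [445.2, 75.2, 224.7]
tool_rot: [0.382, 3.118, -0.0]
force: [1.2, -0.5, -1.0]
grip_width: 30.8
grasp_force: 62.2
```

Request:
send_rows:
  deltas:
    - [[0,-0.05,0],[0,0,0],0]
    - [[0,-0.05,0],[0,0,0],0]
    - [[-0.02,-0.05,0],[0,0,0],0]
    - [[-0.04,-0.05,0],[0,0,0],0]
    - [[-0.04,-0.05,0],[0,0,0],0]

```text
time_s: 27.78
eef_pos: [481.8, -189.2, 225.2]
tool_rot: [0.383, 3.117, -0.0]
force: [0.6, 0.8, 0.6]
grip_width: 30.8
grasp_force: 62.2
```

Request:
send_rows:
  deltas:
    - [[-0.04,-0.03,0.02],[0,0,0],0]
    - [[-0.025,-0.013,0.04],[0,0,0],0]
    - [[0,0,0.04],[0,0,0],0]
    - [[0,0,0],[0,0,0],0]
    - [[0,0,0],[0,0,0],0]

```text
time_s: 28.4
eef_pos: [534.8, -244.9, 126.4]
tool_rot: [0.381, 3.116, -0.002]
force: [0.1, 0.2, 0.4]
grip_width: 30.6
grasp_force: 62.2
```

Run:
```python
from h import *
go((537.6,-248.4,71),166.1)
```

```text
t 28.40 pos [ 534.8 -244.9  126.4] yaw 166.06 tilt [ 0.002 -0.001 -1.   ] F [0.1 0.2 0.4] w 30.6 g 62.2
 shift [-0.0034 -0.0027  0.0554] turn -0.01
```

Request:
send_rows:
  deltas:
    - [[-0.0035,-0.0027,0.02],[0,0,0],0]
    - [[0,0,0.02],[0,0,0],0]
    - [[0,0,0],[0,0,0],0]
    - [[0,0,0],[0,0,0],0]
    - [[0,0,0],[0,0,0],0]

```text
time_s: 29.02
eef_pos: [537.7, -248.6, 86.0]
tool_rot: [0.381, 3.116, -0.002]
force: [0.1, -0.7, -0.2]
grip_width: 30.8
grasp_force: 62.3
```

Run:
```python
from h import *
go((537.6,-248.4,70),166.1)
```

```text
t 29.02 pos [ 537.7 -248.6   86. ] yaw 166.07 tilt [ 0.002 -0.001 -1.   ] F [ 0.1 -0.7 -0.2] w 30.8 g 62.3
 shift [0.0002 0.0002 0.016 ] turn -0.01
```

Request:
send_rows:
  deltas:
    - [[0,0,0.01],[0,0,0],0]
    - [[0,0,0.0055],[0,0,0],0]
    - [[0,0,0],[0,0,0],0]
    - [[0,0,0],[0,0,0],0]

```text
time_s: 29.52
eef_pos: [536.8, -248.1, 68.7]
tool_rot: [-0.381, -3.118, -0.0]
force: [-0.2, -0.3, -1.0]
grip_width: 31.0
grasp_force: 62.3
```

Request:
send_rows:
  deltas:
    - [[0,0,0],[0,0,0],0.45]
    - [[0,0,0],[0,0,0],0.6]
    - [[0,0,-0.02],[0,0,0],0.6]
    - [[0,0,-0.05],[0,0,0],0.6]
    - [[0,0,-0.05],[0,0,0],0.6]

```text
time_s: 30.15
eef_pos: [536.6, -248.0, 190.0]
tool_rot: [-0.381, -3.117, -0.001]
force: [1.4, 0.1, 0.9]
grip_width: 51.2
grasp_force: 0.0
```

Request:
send_rows:
  deltas:
    - [[0.03,0,-0.04],[0,0,0],0.6]
    - [[0.05,0.03,0],[0,0,0],0.6]
    - [[0.05,0.04,0],[0,0,0],0.6]
    - [[0,0,0],[0,0,0],0.6]
    - [[0,0,0],[0,0,0],0.6]

```text
time_s: 30.78
eef_pos: [428.9, -150.3, 229.7]
tool_rot: [0.38, 3.117, -0.002]
force: [0.2, -0.0, -0.0]
grip_width: 51.2
grasp_force: 0.0
```

Run:
```python
from h import *
st(); c,p,d=snap("wrist","w6"); W=cloud(c,d); ex=np.array([.9707,-.2402]);ey=np.array([.2402,.9707])
Q=W.reshape(-1,3); q=np.c_[Q[:,:2]@ex,Q[:,:2]@ey]
m=(d.ravel()>0)&(Q[:,2]>68)&(Q[:,2]<90)&(abs(q[:,0]-581)<45)&(abs(q[:,1]+112)<45)
print(m.sum(),np.percentile(q[m],[1,50,99],0).round(1).tolist(),np.percentile(Q[m,2],[5,50,95]).round(1),cv2.minAreaRect(q[m].astype(np.float32)))
cv2.imwrite("pics/w6b.png",cv2.resize(p,(800,600)))
```

```text
t 30.77 pos [ 428.9 -150.3  229.7] yaw 166.09 tilt [ 0.002 -0.001 -1.   ] F [ 0.2 -0.  -0. ] w 51.2 g 0.0
166 [[558.6, -106.8], [587.0, -99.7], [600.0, -97.0]] [69.9 73.2 74.5] ((579.935791015625, -97.82954406738281), (9.9532470703125, 43.85896682739258), 75.81781768798828)
```

Request:
send_rows:
  deltas:
    - [[0,0.03,-0.02],[0,0,0],0.6]
    - [[0,0.05,-0.02],[0,0,0],0.6]
    - [[0,0.05,-0.02],[0,0,0],0.6]
    - [[0,0.05,-0.02],[0,0,0],0.6]
    - [[0,0.05,0],[0,0,0],0.6]

```text
time_s: 31.45
eef_pos: [486.5, 74.1, 311.3]
tool_rot: [0.383, 3.113, 0.001]
force: [0.7, -0.3, -0.3]
grip_width: 51.4
grasp_force: 0.0
```

Request:
send_rows:
  deltas:
    - [[0.01,0.05,0],[0,0,0],0.6]
    - [[0.01,0.05,0],[0,0,0],0.6]
    - [[0.01,0.05,0],[0,0,0],0.6]
    - [[0.01,0.05,0],[0,0,0],0.6]
    - [[0.01,0.05,0],[0,0,0],0.6]

```text
time_s: 32.08
eef_pos: [497.3, 329.5, 308.5]
tool_rot: [0.383, 3.118, -0.001]
force: [-0.4, -0.3, -0.0]
grip_width: 51.3
grasp_force: 0.0
```

Request:
send_rows:
  deltas:
    - [[0,0,0],[0,0,0],0.6]
    - [[0,0,0],[0,0,0],0.6]
    - [[0,0,0],[0,0,0],0.6]

```text
time_s: 32.45
eef_pos: [496.4, 326.6, 309.2]
tool_rot: [0.384, 3.118, -0.0]
force: [0.6, 0.3, 1.4]
grip_width: 51.2
grasp_force: 0.0
```

Run:
```python
from h import *
st(); c,p,d=snap("wrist","w7"); s=[(471.6,367.9,36),(464.9,440.2,36)]; uv=proj(c,s); print(uv.round())
bars("w7",(31,42),uv)
cv2.imwrite("pics/w7b.png",cv2.resize(p,(800,600)))
go((471.6,367.9,230),91.6)
```

```text
t 32.45 pos [496.4 326.6 309.2] yaw 165.95 tilt [ 0. -0. -1.] F [0.6 0.3 1.4] w 51.2 g 0.0
[[302. 152.]
 [354. 134.]]
799 c [471.6 368. ] size [32.1 46.2] long yaw 91.7 z 35.4
849 c [464.9 439.8] size [46.1 31.9] long yaw 88.1 z 35.3
t 32.50 pos [496.3 326.6 309.4] yaw 165.95 tilt [ 0.001 -0.    -1.   ] F [ 0.5  0.1 -0.1] w 51.6 g 0.0
 shift [0.034  0.0341 0.0793] turn 18.59
```

View pics/w7b.png

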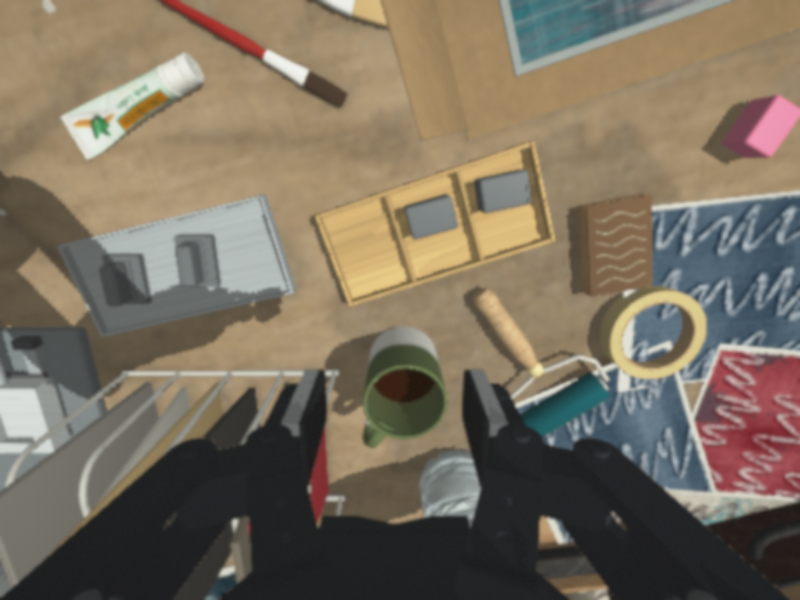

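The picture is unchanged: bars at (430,215) and (502,190), both stamps standing. I'll pick up the middle bar.

Request:
send_rows:
  deltas:
    - [[0.034,0.034,0],[0,0,0.6],0.6]
    - [[0,0,0],[0,0,1],0.6]
    - [[0,0,0],[0,0,1],0.6]
    - [[0,0,0],[0,0,1],0.6]
    - [[0,0,0],[0,0,1],0.6]

```text
time_s: 33.12
eef_pos: [471.2, 367.9, 309.6]
tool_rot: [0.88, 3.015, 0.001]
force: [-0.8, -0.5, -0.0]
grip_width: 50.8
grasp_force: 0.0
```

Request:
send_rows:
  deltas:
    - [[0,0,0],[0,0,1],0.6]
    - [[0,0,0],[0,0,1],0.6]
    - [[0,0,0],[0,0,1],0.6]
    - [[0,0,0],[0,0,1],0.6]
    - [[0,0,0],[0,0,1],0.6]

```text
time_s: 33.75
eef_pos: [471.2, 367.8, 309.6]
tool_rot: [1.391, 2.816, 0.001]
force: [0.6, -0.1, -0.1]
grip_width: 51.3
grasp_force: 0.0
```

Request:
send_rows:
  deltas:
    - [[0,0,0],[0,0,1],0.6]
    - [[0,0,0],[0,0,1],0.6]
    - [[0,0,0],[0,0,1],0.6]
    - [[0,0,0],[0,0,1],0.6]
    - [[0,0,0],[0,0,1],0.6]

```text
time_s: 34.38
eef_pos: [471.2, 367.8, 309.6]
tool_rot: [1.859, 2.532, 0.001]
force: [0.5, 0.2, 0.1]
grip_width: 51.6
grasp_force: 0.0
```

Request:
send_rows:
  deltas:
    - [[0,0,0.03],[0,0,1],0.6]
    - [[0,0,0.05],[0,0,1],0.6]
    - [[0,0,0.05],[0,0,1],0.6]
    - [[0,0,0.05],[0,0,1],0.6]
    - [[0,0,0.03],[0,0,0],0.6]

```text
time_s: 35.0
eef_pos: [470.0, 367.0, 96.2]
tool_rot: [-2.191, -2.251, 0.006]
force: [0.3, -0.4, -0.8]
grip_width: 51.2
grasp_force: 0.0
```

Request:
send_rows:
  deltas:
    - [[0,0,0],[0,0,0],0.6]
    - [[0,0,0],[0,0,0],0.6]
    - [[0,0,0],[0,0,0],0.6]

```text
time_s: 35.38
eef_pos: [472.2, 369.6, 101.8]
tool_rot: [2.188, 2.252, 0.007]
force: [-1.0, 0.5, -0.4]
grip_width: 51.4
grasp_force: 0.0
```

Run:
```python
from h import *
go((471.6,367.9,32),91.6)
```

```text
t 35.38 pos [472.2 369.6 101.8] yaw 91.65 tilt [ 0.004  0.003 -1.   ] F [-1.   0.5 -0.4] w 51.4 g 0.0
 shift [-0.0018 -0.001   0.0698] turn 0.01
```

Request:
send_rows:
  deltas:
    - [[-0.0015,-0.001,0.04],[0,0,0],0.6]
    - [[0,0,0.026],[0,0,0],0.6]
    - [[0,0,0],[0,0,0],0.6]
    - [[0,0,0],[0,0,0],0.6]
    - [[0,0,0],[0,0,0],0.6]

```text
time_s: 36.0
eef_pos: [471.2, 368.3, 35.4]
tool_rot: [2.188, 2.253, 0.007]
force: [-0.4, 0.4, 1.0]
grip_width: 51.1
grasp_force: 0.0
```

Request:
send_rows:
  deltas:
    - [[0,0,0],[0,0,0],0]
    - [[0,0,0],[0,0,0],0]
    - [[0,0,0],[0,0,0],0]

```text
time_s: 36.38
eef_pos: [470.8, 368.0, 34.8]
tool_rot: [2.188, 2.253, 0.005]
force: [-0.4, 0.3, 5.8]
grip_width: 30.4
grasp_force: 63.0
```

Run:
```python
from h import *
go((471.6,367.9,31),91.6)
```

```text
t 36.38 pos [470.8 368.   34.8] yaw 91.66 tilt [ 0.003  0.002 -1.   ] F [-0.4  0.3  5.8] w 30.4 g 63.0
 shift [-0.0002  0.0008  0.0038] turn 0.02
```

Request:
send_rows:
  deltas:
    - [[0,0.0005,0],[0,0,0],0.5]
    - [[0,0,0.0045],[0,0,0],0.5]
    - [[0,0,0],[0,0,0],0.5]
    - [[0,0,0],[0,0,0],0]
    - [[0,0,0],[0,0,0],0]

```text
time_s: 37.0
eef_pos: [470.3, 367.4, 28.3]
tool_rot: [-2.189, -2.253, 0.001]
force: [-0.9, 0.2, -0.5]
grip_width: 30.8
grasp_force: 62.4
```

Request:
send_rows:
  deltas:
    - [[0,0,0],[0,0,0],0]

```text
time_s: 37.12
eef_pos: [470.1, 367.3, 28.2]
tool_rot: [-2.189, -2.253, 0.001]
force: [-0.2, 0.2, -0.8]
grip_width: 30.2
grasp_force: 62.4
```

Request:
send_rows:
  deltas:
    - [[0,0,-0.015],[0,0,0],0]
    - [[0,0,-0.04],[0,0,0],0]
    - [[0,0,-0.05],[0,0,0],0]
    - [[0,0,-0.05],[0,0,0],0]
    - [[0,0,-0.04],[0,0,-0.6],0]

```text
time_s: 37.75
eef_pos: [470.7, 367.7, 227.6]
tool_rot: [2.139, 2.299, 0.006]
force: [1.1, 0.1, -1.1]
grip_width: 31.2
grasp_force: 62.4
```

Request:
send_rows:
  deltas:
    - [[0,0,0],[0,0,-1],0]
    - [[0,0,0],[0,0,-1],0]
    - [[0,0,0],[0,0,-1],0]
    - [[0,0,0],[0,0,-1],0]
    - [[0,0,0],[0,0,-1],0]

```text
time_s: 38.38
eef_pos: [470.3, 367.4, 224.8]
tool_rot: [1.706, 2.637, 0.002]
force: [0.6, -0.2, -1.2]
grip_width: 30.5
grasp_force: 62.6
```

Request:
send_rows:
  deltas:
    - [[0,0,0],[0,0,-1],0]
    - [[0,0,0],[0,0,-1],0]
    - [[0,0,0],[0,0,-1],0]
    - [[0,0,0],[0,0,-1],0]
    - [[0,0,0],[0,0,-1],0]

```text
time_s: 39.0
eef_pos: [470.3, 367.4, 224.8]
tool_rot: [1.222, 2.893, 0.002]
force: [0.3, 0.5, -0.7]
grip_width: 30.7
grasp_force: 62.6
```

Request:
send_rows:
  deltas:
    - [[0,0,0],[0,0,-1],0]
    - [[0,0,0],[0,0,-1],0]
    - [[0,0,0],[0,0,-1],0]
    - [[0,0,0],[0,0,-1],0]
    - [[0,0,0],[0,0,-1],0]

```text
time_s: 39.62
eef_pos: [470.3, 367.4, 224.8]
tool_rot: [0.701, 3.061, 0.001]
force: [0.1, -0.1, 0.2]
grip_width: 30.9
grasp_force: 62.6
```

Request:
send_rows:
  deltas:
    - [[0,0,0],[0,0,-1],0]
    - [[0,0,0],[0,0,-1],0]
    - [[0,0,0],[0,0,-1],0]
    - [[0,0,0],[0,0,0],0]

```text
time_s: 40.12
eef_pos: [470.4, 367.5, 224.6]
tool_rot: [0.382, 3.117, 0.001]
force: [-1.4, 0.2, 0.3]
grip_width: 30.6
grasp_force: 62.6
```

Run:
```python
from h import *
go((553.5,-184.4,220),166.1)
```

```text
t 40.12 pos [470.4 367.5 224.6] yaw 166.02 tilt [ 0.001  0.001 -1.   ] F [-1.4  0.2  0.3] w 30.6 g 62.6
 shift [-0.214  -0.5154  0.0044] turn -0.02
```

Request:
send_rows:
  deltas:
    - [[0,-0.03,0],[0,0,0],0]
    - [[0,-0.05,0],[0,0,0],0]
    - [[0,-0.05,0],[0,0,0],0]
    - [[0,-0.05,0],[0,0,0],0]
    - [[0,-0.05,0],[0,0,0],0]

```text
time_s: 40.75
eef_pos: [414.4, 142.8, 224.3]
tool_rot: [0.382, 3.117, 0.0]
force: [0.8, -0.3, -0.2]
grip_width: 30.5
grasp_force: 62.6
```

Request:
send_rows:
  deltas:
    - [[-0.02,-0.05,0],[0,0,0],0]
    - [[-0.03,-0.05,0],[0,0,0],0]
    - [[-0.03,-0.05,0],[0,0,0],0]
    - [[-0.035,-0.05,0],[0,0,0],0]
    - [[-0.035,-0.05,0],[0,0,0],0]

```text
time_s: 41.38
eef_pos: [500.8, -136.5, 224.6]
tool_rot: [0.383, 3.116, -0.0]
force: [-0.2, 1.1, -0.9]
grip_width: 30.6
grasp_force: 62.6
```

Request:
send_rows:
  deltas:
    - [[-0.035,-0.025,0.02],[0,0,0],0]
    - [[-0.029,-0.01,0.04],[0,0,0],0]
    - [[0,0,0.04],[0,0,0],0]
    - [[0,0,0.03],[0,0,0],0]
    - [[0,0,0],[0,0,0],0]

```text
time_s: 42.0
eef_pos: [552.1, -183.2, 90.7]
tool_rot: [-0.382, -3.112, -0.003]
force: [-0.3, -1.2, -0.5]
grip_width: 30.9
grasp_force: 62.6
```

Run:
```python
from h import *
go((553.5,-184.4,69),166.1)
```

```text
t 42.00 pos [ 552.1 -183.2   90.7] yaw 166.01 tilt [-0.006  0.003 -1.   ] F [-0.3 -1.2 -0.5] w 30.9 g 62.6
 shift [-0.0018 -0.0009  0.0217] turn -0.02
```

Request:
send_rows:
  deltas:
    - [[0,0,0],[0,0,0],0]
    - [[0,0,0],[0,0,0],0]
    - [[0,0,0],[0,0,0],0]

```text
time_s: 42.38
eef_pos: [554.8, -184.3, 95.4]
tool_rot: [0.381, 3.115, -0.002]
force: [-0.4, -0.5, -0.9]
grip_width: 30.8
grasp_force: 62.6
```

Run:
```python
from h import *
go((553.5,-184.4,69),166.1)
```

```text
t 42.38 pos [ 554.8 -184.3   95.4] yaw 166.06 tilt [ 0.003 -0.001 -1.   ] F [-0.4 -0.5 -0.9] w 30.8 g 62.6
 shift [ 0.0014 -0.0004  0.0264] turn -0.01
```

Request:
send_rows:
  deltas:
    - [[0.0005,0,0.01],[0,0,0],0]
    - [[0,0,0.01],[0,0,0],0]
    - [[0,0,0.005],[0,0,0],0]
    - [[0,0,0],[0,0,0],0]
    - [[0,0,0],[0,0,0],0]

```text
time_s: 43.0
eef_pos: [553.4, -183.8, 68.2]
tool_rot: [-0.381, -3.118, -0.0]
force: [0.4, -0.3, -0.4]
grip_width: 30.8
grasp_force: 62.7
```

Request:
send_rows:
  deltas:
    - [[0,0,0],[0,0,0],0]

```text
time_s: 43.12
eef_pos: [553.4, -183.8, 68.4]
tool_rot: [-0.381, -3.118, 0.0]
force: [-0.2, -1.0, -1.6]
grip_width: 30.8
grasp_force: 62.7
```

Release, retreat and return to the stock tray.

Request:
send_rows:
  deltas:
    - [[0,0,0],[0,0,0],0.45]
    - [[0,0,0],[0,0,0],0.55]
    - [[0,0,-0.02],[0,0,0],0.6]
    - [[0,0,-0.05],[0,0,0],0.6]
    - [[0,0,-0.05],[0,0,0],0.6]

```text
time_s: 43.75
eef_pos: [553.2, -183.7, 189.5]
tool_rot: [-0.381, -3.118, -0.0]
force: [0.6, 0.3, -0.1]
grip_width: 51.4
grasp_force: 0.0
```

Request:
send_rows:
  deltas:
    - [[0.03,0,-0.05],[0,0,0],0.6]
    - [[0.05,0.01,-0.02],[0,0,0],0.6]
    - [[0.05,0.03,-0.02],[0,0,0],0.6]
    - [[0.01,0,0],[0,0,0],0.6]
    - [[0,0,0],[0,0,0],0.6]

```text
time_s: 44.38
eef_pos: [427.1, -111.4, 278.8]
tool_rot: [0.381, 3.117, -0.001]
force: [-0.4, -0.2, 0.1]
grip_width: 51.7
grasp_force: 0.0
```

Run:
```python
from h import *
st(); c,p,d=snap("wrist","w8")
cv2.imwrite("pics/w8b.png",cv2.resize(p,(800,600)))
W=cloud(c,d); ex=np.array([.9707,-.2402]);ey=np.array([.2402,.9707])
Q=W.reshape(-1,3); q=np.c_[Q[:,:2]@ex,Q[:,:2]@ey]
for y in (-112,-46):
  m=(d.ravel()>0)&(Q[:,2]>66)&(Q[:,2]<85)&(abs(q[:,0]-581)<32)&(abs(q[:,1]-y)<30)
  print(m.sum(),np.percentile(q[m],[1,50,99],0).round(1).tolist() if m.any() else 0,np.percentile(Q[m,2],[5,50,95]).round(1) if m.any() else 0)
go((497,327,309),166.1)
```

```text
t 44.38 pos [ 427.1 -111.4  278.8] yaw 166.07 tilt [ 0.001 -0.001 -1.   ] F [-0.4 -0.2  0.1] w 51.7 g 0.0
170 [[556.0, -128.7], [562.9, -122.6], [584.5, -112.5]] [68.6 73.1 74.4]
776 [[556.0, -62.1], [576.0, -46.4], [601.0, -31.2]] [69.2 73.3 74.5]
t 44.42 pos [ 427.5 -111.7  278.1] yaw 166.05 tilt [-0. -0. -1.] F [0.3 0.2 0.4] w 51.3 g 0.0
 shift [ 0.0383  0.4425 -0.0311] turn -0.01
```

View pics/w8b.png

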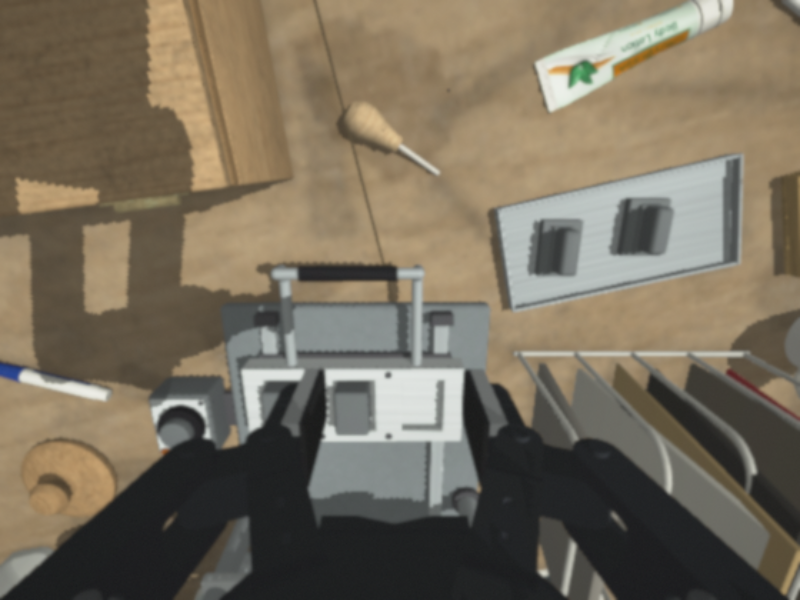

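The bars in pockets 1 and 2 are seated (tops at 73–74 mm) and both stamps stand at (557,247) and (643,227). I'll fetch the third bar.

Request:
send_rows:
  deltas:
    - [[0,0.03,-0.02],[0,0,0],0.5]
    - [[0,0.05,-0.01],[0,0,0],0.5]
    - [[0,0.05,0],[0,0,0],0.5]
    - [[0,0.05,0],[0,0,0],0.5]
    - [[0,0.05,0],[0,0,0],0.5]

```text
time_s: 45.05
eef_pos: [484.2, 113.1, 306.7]
tool_rot: [-0.382, -3.116, 0.002]
force: [0.2, -0.6, -0.4]
grip_width: 43.0
grasp_force: 0.0
```

Request:
send_rows:
  deltas:
    - [[0.01,0.05,0],[0,0,0],0.5]
    - [[0.01,0.05,0],[0,0,0],0.5]
    - [[0.01,0.05,0],[0,0,0],0.5]
    - [[0.01,0.05,0],[0,0,0],0.5]
    - [[0,0.01,0],[0,0,0],0.5]

```text
time_s: 45.68
eef_pos: [495.0, 328.1, 305.2]
tool_rot: [-0.376, -3.115, 0.004]
force: [-0.3, 0.1, -0.7]
grip_width: 42.9
grasp_force: 0.0
```

Request:
send_rows:
  deltas:
    - [[0,0,0],[0,0,0],0.5]
    - [[0,0,0],[0,0,0],0.5]

```text
time_s: 45.92
eef_pos: [495.1, 324.1, 308.0]
tool_rot: [-0.384, -3.118, 0.002]
force: [-0.1, -1.4, -0.3]
grip_width: 42.5
grasp_force: 0.0
```

Run:
```python
from h import *
c,p,d=snap("wrist","w9"); bars("w9",(31,42),proj(c,[(464.9,440.2,36)]))
go((464.9,439.8,250),88)
```

```text
852 c [465.  440.3] size [46.8 32.3] long yaw 88.1 z 35.2
t 45.98 pos [495.  324.  308.5] yaw 165.94 tilt [-0.    -0.001 -1.   ] F [ 0.2 -0.3  1.1] w 42.5 g 0.0
 shift [0.0573 0.1051 0.0584] turn 19.49
```

Request:
send_rows:
  deltas:
    - [[0.029,0.0525,0],[0,0,0],0.5]
    - [[0.029,0.0525,0],[0,0,0.5],0.5]
    - [[0,0,0],[0,0,1],0.5]
    - [[0,0,0],[0,0,1],0.5]
    - [[0,0,0],[0,0,1],0.5]

```text
time_s: 46.6
eef_pos: [463.9, 440.2, 309.1]
tool_rot: [0.764, 3.047, 0.0]
force: [-0.8, 0.8, 0.3]
grip_width: 42.7
grasp_force: 0.0
```

Request:
send_rows:
  deltas:
    - [[0,0,0],[0,0,1],0.5]
    - [[0,0,0],[0,0,1],0.5]
    - [[0,0,0],[0,0,1],0.5]
    - [[0,0,0],[0,0,1],0.5]
    - [[0,0,0],[0,0,1],0.5]

```text
time_s: 47.22
eef_pos: [464.1, 439.8, 309.2]
tool_rot: [1.282, 2.867, 0.001]
force: [-0.3, -0.2, -0.3]
grip_width: 42.8
grasp_force: 0.0
```

Request:
send_rows:
  deltas:
    - [[0,0,0],[0,0,1],0.5]
    - [[0,0,0],[0,0,1],0.5]
    - [[0,0,0],[0,0,1],0.5]
    - [[0,0,0],[0,0,1],0.5]
    - [[0,0,0],[0,0,1],0.5]

```text
time_s: 47.85
eef_pos: [464.1, 439.8, 309.2]
tool_rot: [1.761, 2.601, 0.001]
force: [-1.0, -0.4, 0.5]
grip_width: 43.0
grasp_force: 0.0
```

Request:
send_rows:
  deltas:
    - [[0,0,0],[0,0,1],0.5]
    - [[0,0,0],[0,0,1],0.5]
    - [[0,0,0.02],[0,0,1],0.5]
    - [[0,0,0.04],[0,0,1],0.5]
    - [[0,0,0.05],[0,0,1],0.5]

```text
time_s: 48.48
eef_pos: [464.8, 440.4, 199.8]
tool_rot: [2.185, 2.256, 0.008]
force: [0.4, -0.1, -0.4]
grip_width: 42.6
grasp_force: 0.0
```

Request:
send_rows:
  deltas:
    - [[0,0,0.05],[0,0,1],0.5]
    - [[0,0,0.04],[0,0,0],0.5]
    - [[0,0,0],[0,0,0],0.5]
    - [[0,0,0],[0,0,0],0.5]
    - [[0,0,0],[0,0,0],0.5]

```text
time_s: 49.1
eef_pos: [465.0, 442.1, 112.1]
tool_rot: [2.259, 2.183, 0.009]
force: [-0.2, -0.0, 0.7]
grip_width: 42.6
grasp_force: 0.0
```

Run:
```python
from h import *
go((465,440,31),88.1)
```

```text
t 49.10 pos [465.  442.1 112.1] yaw 88.04 tilt [ 0.005  0.004 -1.   ] F [-0.2 -0.   0.7] w 42.6 g 0.0
 shift [-0.0024 -0.0003  0.0811] turn -0.01
```

Request:
send_rows:
  deltas:
    - [[-0.0015,0,0.04],[0,0,0],0.5]
    - [[0,0,0.03],[0,0,0],0.5]
    - [[0,0,0.008],[0,0,0],0.5]
    - [[0,0,0],[0,0,0],0.5]
    - [[0,0,0],[0,0,0],0.5]

```text
time_s: 49.72
eef_pos: [464.6, 440.8, 33.0]
tool_rot: [2.258, 2.183, 0.007]
force: [0.2, -0.0, 0.2]
grip_width: 43.2
grasp_force: 0.0
```

Request:
send_rows:
  deltas:
    - [[0,0,0],[0,0,0],0.5]

```text
time_s: 49.85
eef_pos: [464.2, 440.5, 32.4]
tool_rot: [2.258, 2.183, 0.005]
force: [-0.7, -0.5, -0.3]
grip_width: 42.8
grasp_force: 0.0
```

Run:
```python
from h import *
go((465,440,31),88.1)
```

```text
t 49.85 pos [464.2 440.5  32.4] yaw 88.07 tilt [ 0.003  0.002 -1.   ] F [-0.7 -0.5 -0.3] w 42.8 g 0.0
 shift [-0.0005  0.0008  0.0014] turn -0.01
```

Close, lift, turn +78° (19.5 shares).

Request:
send_rows:
  deltas:
    - [[0,0,0],[0,0,0],0]
    - [[0,0,0],[0,0,0],0]
    - [[0,0,0],[0,0,0],0]
    - [[0,0,-0.015],[0,0,0],0]
    - [[0,0,-0.04],[0,0,0],0]

```text
time_s: 50.48
eef_pos: [461.3, 438.1, 82.6]
tool_rot: [-2.258, -2.183, 0.013]
force: [1.2, 0.3, -0.3]
grip_width: 30.7
grasp_force: 62.0
```

Request:
send_rows:
  deltas:
    - [[0,0,-0.05],[0,0,0],0]
    - [[0,0,-0.05],[0,0,0],0]
    - [[0,0,-0.04],[0,0,-0.5],0]
    - [[0,0,0],[0,0,-1],0]
    - [[0,0,0],[0,0,-1],0]

```text
time_s: 51.1
eef_pos: [463.3, 439.7, 226.7]
tool_rot: [2.057, 2.374, 0.001]
force: [0.5, 0.2, -1.0]
grip_width: 30.7
grasp_force: 62.0
```

Request:
send_rows:
  deltas:
    - [[0,0,0],[0,0,-1],0]
    - [[0,0,0],[0,0,-1],0]
    - [[0,0,0],[0,0,-1],0]
    - [[0,0,0],[0,0,-1],0]
    - [[0,0,0],[0,0,-1],0]

```text
time_s: 51.72
eef_pos: [463.0, 439.5, 225.4]
tool_rot: [-1.613, -2.695, 0.002]
force: [-0.3, 0.1, -0.9]
grip_width: 30.8
grasp_force: 62.0
```

Request:
send_rows:
  deltas:
    - [[0,0,0],[0,0,-1],0]
    - [[0,0,0],[0,0,-1],0]
    - [[0,0,0],[0,0,-1],0]
    - [[0,0,0],[0,0,-1],0]
    - [[0,0,0],[0,0,-1],0]

```text
time_s: 52.35
eef_pos: [463.0, 439.5, 225.4]
tool_rot: [-1.121, -2.934, 0.002]
force: [-0.6, 0.7, -0.3]
grip_width: 30.9
grasp_force: 62.0
```

Request:
send_rows:
  deltas:
    - [[0,0,0],[0,0,-1],0]
    - [[0,0,0],[0,0,-1],0]
    - [[0,0,0],[0,0,-1],0]
    - [[0,0,0],[0,0,-1],0]
    - [[0,0,0],[0,0,-1],0]

```text
time_s: 52.98
eef_pos: [463.0, 439.5, 225.4]
tool_rot: [-0.594, -3.084, 0.002]
force: [1.0, -0.0, -0.2]
grip_width: 30.6
grasp_force: 62.0
```

Request:
send_rows:
  deltas:
    - [[0,0,0],[0,0,-1],0]
    - [[0,0,0],[0,0,-1],0]
    - [[0,0,0],[0,0,0],0]
    - [[0,0,0],[0,0,0],0]

```text
time_s: 53.48
eef_pos: [463.2, 439.7, 225.5]
tool_rot: [-0.382, -3.118, 0.001]
force: [0.1, 0.2, -1.0]
grip_width: 30.9
grasp_force: 62.0
```

Run:
```python
from h import *
go((569.3,-120.3,220),166.1)
```

```text
t 53.48 pos [463.2 439.7 225.5] yaw 166.01 tilt [-0. -0. -1.] F [ 0.1  0.2 -1. ] w 30.9 g 62.0
 shift [-0.2383 -0.5177  0.0057] turn -0.02
```

Request:
send_rows:
  deltas:
    - [[0,-0.03,0],[0,0,0],0]
    - [[0,-0.05,0],[0,0,0],0]
    - [[0,-0.05,0],[0,0,0],0]
    - [[0,-0.05,0],[0,0,0],0]
    - [[0,-0.05,0],[0,0,0],0]

```text
time_s: 54.1
eef_pos: [407.3, 215.0, 225.7]
tool_rot: [0.382, 3.118, -0.0]
force: [0.7, -0.8, -0.0]
grip_width: 30.8
grasp_force: 62.0
```

Request:
send_rows:
  deltas:
    - [[-0.01,-0.05,0],[0,0,0],0]
    - [[-0.02,-0.05,0],[0,0,0],0]
    - [[-0.03,-0.05,0],[0,0,0],0]
    - [[-0.035,-0.05,0],[0,0,0],0]
    - [[-0.035,-0.05,0],[0,0,0],0]

```text
time_s: 54.72
eef_pos: [474.2, -59.3, 226.1]
tool_rot: [0.382, 3.117, 0.0]
force: [0.6, 0.2, -1.5]
grip_width: 30.5
grasp_force: 62.0
```

Request:
send_rows:
  deltas:
    - [[-0.05,-0.027,0],[0,0,0],0]
    - [[-0.04,-0.01,0.03],[0,0,0],0]
    - [[-0.018,0,0.04],[0,0,0],0]
    - [[0,0,0.04],[0,0,0],0]
    - [[0,0,0.015],[0,0,0],0]

```text
time_s: 55.35
eef_pos: [568.1, -118.9, 97.2]
tool_rot: [-0.382, -3.112, -0.002]
force: [-0.0, 0.1, -0.0]
grip_width: 30.6
grasp_force: 62.0
```

Request:
send_rows:
  deltas:
    - [[0,0,0],[0,0,0],0]
    - [[0,0,0],[0,0,0],0]
    - [[0,0,0],[0,0,0],0]

```text
time_s: 55.72
eef_pos: [571.0, -119.6, 103.1]
tool_rot: [0.38, 3.114, -0.001]
force: [0.9, 0.6, -0.3]
grip_width: 30.6
grasp_force: 62.0
```

Run:
```python
from h import *
go((569.3,-120.3,70.5),166.1)
```

```text
t 55.73 pos [ 571.  -119.6  103.1] yaw 166.07 tilt [ 0.004 -0.001 -1.   ] F [ 0.9  0.6 -0.3] w 30.6 g 62.0
 shift [ 0.0017 -0.0011  0.0326] turn -0.01
```

Request:
send_rows:
  deltas:
    - [[0.0005,-0.0007,0.012],[0,0,0],0]
    - [[0,0,0.01],[0,0,0],0]
    - [[0,0,0.008],[0,0,0],0]
    - [[0,0,0],[0,0,0],0]
    - [[0,0,0],[0,0,0],0]

```text
time_s: 56.35
eef_pos: [569.0, -119.9, 70.1]
tool_rot: [-0.381, -3.118, -0.0]
force: [0.3, 0.4, -2.0]
grip_width: 30.3
grasp_force: 62.1
```

Request:
send_rows:
  deltas:
    - [[0,0,0],[0,0,0],0]

```text
time_s: 56.48
eef_pos: [569.0, -119.8, 70.1]
tool_rot: [-0.381, -3.118, -0.0]
force: [-0.1, 0.4, -1.0]
grip_width: 30.8
grasp_force: 62.0
```

Request:
send_rows:
  deltas:
    - [[0,0,0],[0,0,0],0.45]
    - [[0,0,0],[0,0,0],0.55]
    - [[0,0,-0.02],[0,0,0],0.6]
    - [[0,0,-0.05],[0,0,0],0.6]
    - [[0,0,-0.05],[0,0,0],0.6]

```text
time_s: 57.1
eef_pos: [568.8, -119.8, 191.4]
tool_rot: [-0.381, -3.117, -0.0]
force: [1.6, 0.5, 0.1]
grip_width: 51.2
grasp_force: 0.0
```

Request:
send_rows:
  deltas:
    - [[0.03,0,-0.05],[0,0,0],0.6]
    - [[0.05,-0.01,-0.04],[0,0,0],0.6]
    - [[0.05,-0.02,-0.04],[0,0,0],1]
    - [[0.01,0,0],[0,0,0],1]
    - [[0,0,0],[0,0,0],1]

```text
time_s: 57.72
eef_pos: [431.3, -114.7, 316.3]
tool_rot: [0.381, 3.117, -0.0]
force: [0.2, 0.6, -0.2]
grip_width: 85.4
grasp_force: 0.0
```

Run:
```python
from h import *
st(); c,p,d=snap("wrist","w10")
cv2.imwrite("pics/w10b.png",cv2.resize(p,(800,600)))
W=cloud(c,d); ex=np.array([.9707,-.2402]);ey=np.array([.2402,.9707])
Q=W.reshape(-1,3); q=np.c_[Q[:,:2]@ex,Q[:,:2]@ey]
for y in (-112,-46,20):
  m=(d.ravel()>0)&(Q[:,2]>66)&(Q[:,2]<85)&(abs(q[:,0]-581)<32)&(abs(q[:,1]-y)<30)
  print(m.sum(),np.percentile(q[m],[1,50,99],0).round(1).tolist() if m.any() else 0,np.percentile(Q[m,2],[5,50,95]).round(1) if m.any() else 0)
go((423,-147,160),75.8)
```

```text
t 57.73 pos [ 431.3 -114.7  316.3] yaw 166.05 tilt [ 0.001 -0.    -1.   ] F [ 0.2  0.6 -0.2] w 85.4 g 0.0
676 [[556.9, -128.0], [577.1, -112.1], [601.6, -97.2]] [69.6 73.3 74.7]
659 [[556.6, -62.4], [576.8, -46.5], [601.8, -31.3]] [70.2 73.2 74.6]
669 [[556.7, 3.1], [577.0, 18.6], [601.9, 34.4]] [69.9 73.2 74.5]
t 57.77 pos [ 431.7 -114.7  315.2] yaw 166.07 tilt [-0.001  0.001 -1.   ] F [-0.2  0.7 -0.4] w 85.0 g 0.0
 shift [ 0.0004 -0.0335  0.1552] turn 22.57
```

View pics/w10b.png

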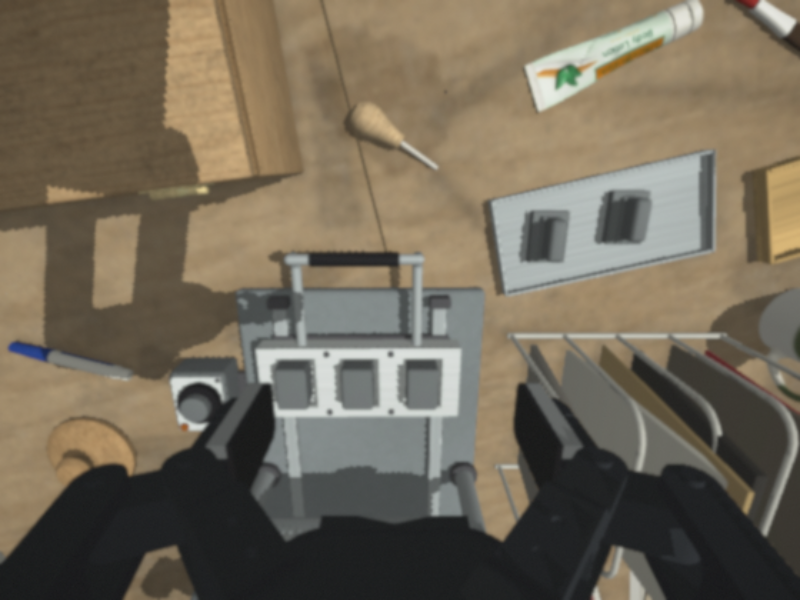

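All three bars lie flat in the pockets, and the stamps are at (547,236) and (625,216). Next I'll triangulate the button and check clearance to the wooden box.

Run:
```python
from h import *
k=1.4286
obs=[("w1",(443,397)),("w2",(453,408)),("w10",(196,401))]
A=[];b=[]
for n,uv in obs:
    c,_,_=load(n); r=ray(c,np.array(uv)/k)[0]; r/=np.linalg.norm(r); P=np.eye(3)-np.outer(r,r); A.append(P); b.append(P@c["eye"])
    print(n,[atz(c,np.array(uv)/k,z)[0,:2].round(1).tolist() for z in (58,65,70)])
x=np.linalg.lstsq(np.vstack(A),np.hstack(b),rcond=None)[0]; print("btn",x.round(1))
c,p,d=load("w10"); W=cloud(c,d)
print("box",W[int(165/k),int(297/k)].round(),W[int(165/k),int(245/k)].round(),W[int(170/k),int(225/k)].round(),W[int(10/k),int(225/k)].round())
q=W[int(380/k):int(425/k),int(175/k):int(222/k)].reshape(-1,3); q=q[q[:,2]>56]; print("top pts",len(q),q.mean(0).round(1),np.percentile(q[:,2],[5,50,95]).round(1))
go((393,-138.5,160))
```

```text
w1 [[537.5, -352.9], [537.8, -348.7], [538.1, -345.6]]
w2 [[538.1, -355.5], [538.1, -350.9], [538.1, -347.6]]
w10 [[531.9, -356.6], [528.7, -351.9], [526.4, -348.5]]
btn [ 537.3 -362.7   46. ]
box [ 329. -186.   29.] [ 330. -188.  166.] [ 329. -201.  166.] [ 240. -174.  149.]
top pts 680 [ 517.6 -330.4   96.7] [ 58.3  66.7 334.7]
t 57.77 pos [ 431.7 -114.7  315.2] yaw 166.07 tilt [-0.001  0.001 -1.   ] F [-0.2  0.7 -0.4] w 85.0 g 0.0
 shift [ 0.0316 -0.0325  0.1552] turn None
```

Request:
send_rows:
  deltas:
    - [[0.0316,-0.0325,0],[0,0,0],0]
    - [[0,0,0.04],[0,0,0],0]
    - [[0,0,0.05],[0,0,0],0]
    - [[0,0,0.05],[0,0,0],0]
    - [[0,0,0.04],[0,0,0],0]

```text
time_s: 58.4
eef_pos: [392.2, -137.9, 131.8]
tool_rot: [-0.379, -3.113, -0.004]
force: [-0.2, -0.5, -0.8]
grip_width: 0.0
grasp_force: 0.0
```

Request:
send_rows:
  deltas:
    - [[0,0,0.04],[0,0,0],0]
    - [[0,0,0.03],[0,0,0],0]
    - [[0,0,0],[0,0,0],0]
    - [[0,0,0],[0,0,0],0]

```text
time_s: 58.9
eef_pos: [393.7, -138.9, 66.5]
tool_rot: [-0.38, -3.118, -0.0]
force: [0.9, 0.4, 0.4]
grip_width: 0.3
grasp_force: 0.0
```

Run:
```python
from h import *
go((393,-138.5,62),166.1)
```

```text
t 58.90 pos [ 393.7 -138.9   66.5] yaw 166.09 tilt [-0.  0. -1.] F [0.9 0.4 0.4] w 0.3 g 0.0
 shift [0.0007 0.0002 0.0045] turn -0.0
```

Request:
send_rows:
  deltas:
    - [[-0.006,0,0.003],[0,0,0],0]
    - [[-0.008,0,0],[0,0,0],0]
    - [[-0.012,0,0],[0,0,0],0]
    - [[-0.015,0,0],[0,0,0],0]
    - [[-0.02,0,0],[0,0,0],0]

```text
time_s: 59.52
eef_pos: [453.1, -153.6, 63.6]
tool_rot: [-0.381, -3.118, -0.0]
force: [-3.8, 1.0, 3.6]
grip_width: 0.0
grasp_force: 1.8
```

Request:
send_rows:
  deltas:
    - [[-0.02,0,0],[0,0,0],0]
    - [[-0.02,0,0],[0,0,0],0]
    - [[-0.02,0,0],[0,0,0],0]
    - [[-0.02,0,0],[0,0,0],0]
    - [[-0.02,0,0],[0,0,0],0]

```text
time_s: 60.15
eef_pos: [550.6, -177.5, 63.2]
tool_rot: [-0.381, -3.118, -0.001]
force: [-3.1, 1.2, 3.6]
grip_width: -0.1
grasp_force: 1.9
```

Request:
send_rows:
  deltas:
    - [[-0.008,0,0],[0,0,0],0]
    - [[-0.004,0,0],[0,0,0],0]
    - [[0,0,0],[0,0,0],0]

```text
time_s: 60.52
eef_pos: [561.4, -180.6, 63.3]
tool_rot: [0.381, 3.117, -0.0]
force: [-0.4, -0.1, 0.3]
grip_width: 0.0
grasp_force: 0.0
```

Run:
```python
from h import *
s,M=st(); print("X",s["eef_pos"][:2]@[.9707,-.2402])
```

```text
t 60.52 pos [ 561.4 -180.6   63.3] yaw 166.06 tilt [ 0.001 -0.    -1.   ] F [-0.4 -0.1  0.3] w 0.0 g 0.0
X 588.286915038346
```

Request:
send_rows:
  deltas:
    - [[-0.004,0,0],[0,0,0],0]
    - [[-0.004,0,0],[0,0,0],0]
    - [[0,0,0],[0,0,0],0]

```text
time_s: 60.9
eef_pos: [569.1, -182.5, 63.3]
tool_rot: [0.381, 3.118, -0.0]
force: [-1.3, -0.1, 0.2]
grip_width: 0.3
grasp_force: 0.4
```

Request:
send_rows:
  deltas:
    - [[-0.003,0,0],[0,0,0],0]
    - [[0,0,0],[0,0,0],0]

```text
time_s: 61.15
eef_pos: [571.4, -183.1, 63.3]
tool_rot: [-0.381, -3.118, -0.0]
force: [-4.1, 2.0, 1.2]
grip_width: 0.0
grasp_force: 1.6
```

Request:
send_rows:
  deltas:
    - [[-0.002,0,0],[0,0,0],0]
    - [[0,0,0],[0,0,0],0]

```text
time_s: 61.4
eef_pos: [571.5, -183.1, 63.3]
tool_rot: [-0.38, -3.113, -0.001]
force: [-8.2, 2.2, 4.4]
grip_width: -0.1
grasp_force: 4.4
```

Request:
send_rows:
  deltas:
    - [[-0.002,0,0],[0,0,0],0]
    - [[0,0,0],[0,0,0],0]

```text
time_s: 61.65
eef_pos: [571.6, -183.1, 63.3]
tool_rot: [-0.38, -3.108, -0.002]
force: [-13.6, 3.7, 8.3]
grip_width: -0.2
grasp_force: 7.2
```

Request:
send_rows:
  deltas:
    - [[0.01,0,0],[0,0,0],0]
    - [[0.02,0,0],[0,0,0],0]
    - [[0,0,-0.03],[0,0,0],0]
    - [[0,0,-0.05],[0,0,0],0]
    - [[0,-0.02,-0.04],[0,0,0],0]

```text
time_s: 62.28
eef_pos: [542.9, -195.9, 185.9]
tool_rot: [0.377, 3.114, -0.001]
force: [0.1, -0.9, -0.2]
grip_width: 0.1
grasp_force: 0.0
```

Request:
send_rows:
  deltas:
    - [[0,-0.05,0],[0,0,0],0]
    - [[-0.01,-0.05,0],[0,0,0],0]
    - [[-0.01,-0.05,0],[0,0,0],0]
    - [[0,0,0],[0,0,0],0]
    - [[0,0,0],[0,0,0],0]

```text
time_s: 62.9
eef_pos: [525.2, -346.6, 183.4]
tool_rot: [0.382, 3.117, 0.0]
force: [-0.5, 0.3, -0.3]
grip_width: -0.0
grasp_force: 0.0
```

Run:
```python
from h import *
go((537,-351,85)); c,p,d=snap("wrist","w11"); cv2.imwrite("pics/w11b.png",cv2.resize(p,(800,600)))
print(proj(c,[(537,-351,64)])*1.4286)
```

```text
t 62.90 pos [ 525.2 -346.6  183.4] yaw 166.04 tilt [ 0.001  0.    -1.   ] F [-0.5  0.3 -0.3] w -0.0 g 0.0
 shift [-0.0124 -0.0014  0.0984] turn None
[[393.03642039 319.82794603]]
```

View pics/w11b.png

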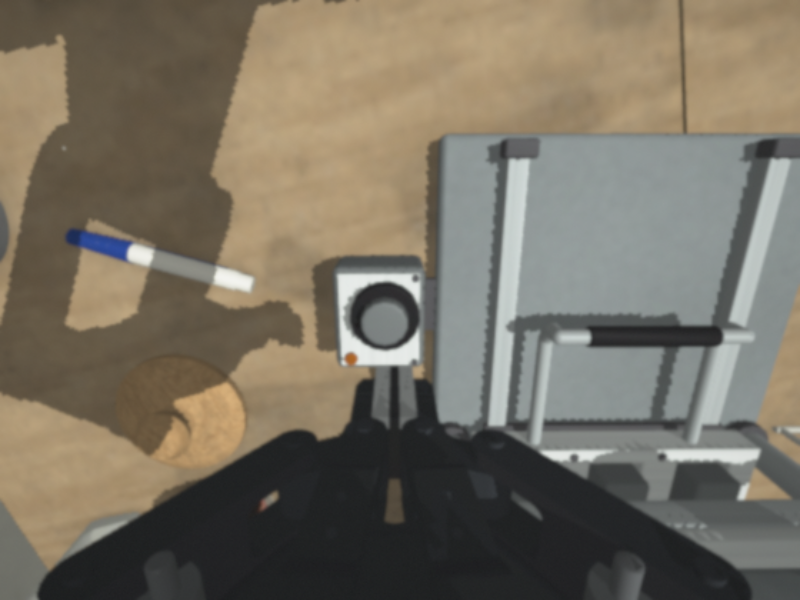

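The button top is at (385,321), about 3.5 mm to tool -y of my estimate. The die is home with its bars in.

Request:
send_rows:
  deltas:
    - [[-0.012,-0.005,0.03],[0,0,0],0]
    - [[0,0,0.04],[0,0,0],0]
    - [[0,0,0.02],[0,0,0],0]
    - [[0,0,0],[0,0,0],0]
    - [[0,0,0],[0,0,0],0]

```text
time_s: 63.58
eef_pos: [536.3, -354.7, 95.5]
tool_rot: [0.38, 3.116, -0.003]
force: [0.6, -0.2, 0.3]
grip_width: -0.1
grasp_force: 0.0
```

Request:
send_rows:
  deltas:
    - [[0,0,0.007],[0,0,0],0]
    - [[0,0,0],[0,0,0],0]

```text
time_s: 63.82
eef_pos: [535.4, -354.5, 86.7]
tool_rot: [0.381, 3.118, -0.0]
force: [-0.6, 0.2, -0.7]
grip_width: -0.0
grasp_force: 0.0
```

Request:
send_rows:
  deltas:
    - [[0,0,0.004],[0,0,0],0]
    - [[0,0,0],[0,0,0],0]

```text
time_s: 64.08
eef_pos: [535.6, -354.7, 82.7]
tool_rot: [0.381, 3.117, -0.001]
force: [0.4, -0.8, 2.6]
grip_width: 0.5
grasp_force: 0.8
```

Run:
```python
from h import *
go((536.5,-354,75))
```

```text
t 64.08 pos [ 535.6 -354.7   82.7] yaw 166.06 tilt [ 0.001 -0.001 -1.   ] F [ 0.4 -0.8  2.6] w 0.5 g 0.8
 shift [-0.0007  0.0009  0.0077] turn None
```

Request:
send_rows:
  deltas:
    - [[0,0,0.003],[0,0,0],0]
    - [[0,0,0],[0,0,0],0]

```text
time_s: 64.32
eef_pos: [535.6, -354.7, 79.8]
tool_rot: [0.381, 3.117, -0.001]
force: [0.5, -0.3, 2.1]
grip_width: -0.0
grasp_force: 1.5
```

Request:
send_rows:
  deltas:
    - [[0,0,0.003],[0,0,0],0]
    - [[0,0,0],[0,0,0],0]

```text
time_s: 64.58
eef_pos: [535.6, -354.8, 78.1]
tool_rot: [0.381, 3.117, -0.002]
force: [-1.0, 1.5, 7.1]
grip_width: -0.1
grasp_force: 3.6
```

Request:
send_rows:
  deltas:
    - [[0,0,0.0015],[0,0,0],0]
    - [[0,0,0],[0,0,0],0]

```text
time_s: 64.82
eef_pos: [535.6, -354.8, 77.9]
tool_rot: [0.381, 3.117, -0.002]
force: [-3.4, 1.9, 12.1]
grip_width: 0.3
grasp_force: 5.9
```

Request:
send_rows:
  deltas:
    - [[0,0,-0.02],[0,0,0],0]
    - [[0,0,-0.05],[0,0,0],0]
    - [[0,0,-0.05],[0,0,0],0]
    - [[0.02,0,-0.05],[0,0,0],0]
    - [[0.05,0,-0.05],[0,0,0],0]

```text
time_s: 65.45
eef_pos: [473.0, -338.7, 290.4]
tool_rot: [-0.379, -3.119, -0.0]
force: [-0.3, -0.7, -0.1]
grip_width: 0.2
grasp_force: 0.0
```

Request:
send_rows:
  deltas:
    - [[0.04,0.03,0],[0,0,0],0]
    - [[0,0.05,0],[0,0,0],0]
    - [[0,0.05,0],[0,0,0],0]
    - [[0,0,0],[0,0,0],0]
    - [[0,0,0],[0,0,0],0]

```text
time_s: 66.08
eef_pos: [465.3, -203.3, 289.0]
tool_rot: [-0.38, -3.118, 0.001]
force: [0.1, -0.2, -0.0]
grip_width: 0.2
grasp_force: 0.0
```

Run:
```python
from h import *
st(); c,p,d=snap("wrist","w12"); t,tp,_=snap("top","t12")
a=cv2.resize(p,(480,360)); b=cv2.resize(tp[90:310,180:470],(480,364))
cv2.imwrite("pics/fin.png",np.vstack([a,b])[:,:][:724] if 0 else np.hstack([cv2.resize(a,(400,300)),cv2.resize(b,(400,300))]))
W=cloud(c,d)
m=(d>0)&(W[...,2]>62)&(W[...,2]<78)&(np.hypot(W[...,0]-588,W[...,1]+188)<60); print("bar",W[m].mean(0).round(1),m.sum())
```

```text
t 66.08 pos [ 465.3 -203.3  289. ] yaw 166.09 tilt [-0.001 -0.    -1.   ] F [ 0.1 -0.2 -0. ] w 0.2 g 0.0
bar [ 591.1 -167.3   67.9] 486
```

View pics/fin.png

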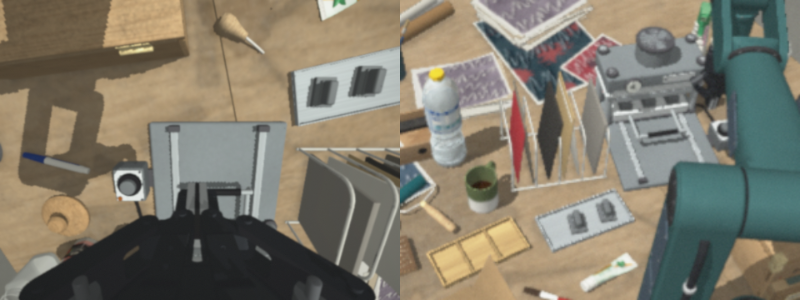

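Run:
```python
from h import *
a=cv2.imread("pics/top0.png",0);b=cv2.imread("pics/t12.png",0)
T=a[175:200,348:386]; r=cv2.matchTemplate(b[165:210,338:396],T,cv2.TM_CCOEFF_NORMED); _,v,_,l=cv2.minMaxLoc(r)
x,y=l; f=lambda a,b,c:(a-c)/(2*(a-2*b+c)); print(v,x-10+f(r[y,x-1],r[y,x],r[y,x+1]),y-10+f(r[y-1,x],r[y,x],r[y+1,x]))
```

```text
0.9982784390449524 0.014613923 0.0033133067
```

The handle matches its starting, fully home position to within 0.02 px.

```bash
python3 -c "
from plant import env
print(env.finish_job())"
```

```text
the job is handed in; nothing more can be done
None
```

The job is handed in at about 66 s: both stamps stand rib up in the steel tray, three preforms lie in the die pockets, the die is fully home, the start button was pressed to its stop and let go, and the mug still stands.

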